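Tilt the pile of saw spacers into its lipped case and press it home

TASK

Put the pile of three spacer plates away in the wooden case: carry all three together as one pile, tip one end in under the brass lip, then press the other end down until the pile lies flat on the case floor and the spring catch has snapped out over it. Keep the plates in their order, and leave the tins, the tape measure and the mug where they are.

Things in the scene. Friction and masses are not known exactly. Their poses are not given: they have to be found in the camera images.
- spacer_low: lowest plate of the pile, bare aluminium, 100 x 50 x 6 mm, 70 g. Origin at the centre of its underside, x along its 100 mm length, y along its 50 mm width, z up. The three equal plates lie squarely on each other as a pile 100 x 50 x 18 mm on the bearer; either end may go under the lip
- spacer_mid: middle plate of the pile, red, same size and frame
- spacer_top: top plate of the pile, bare aluminium with a dark dot near each end, same size and frame
- case: wooden case fixed to the table, 69 mm wide. Origin on its underside, below the middle of the pocket; +x along the pocket from the brass lip end to the catch end, y across, z up. Walls 8 mm thick; the side walls reach z = 30 mm and are open from x = -24 to +24 mm down to the floor for fingers. The wall at the catch end reaches z = 27 mm; the dark guide behind it x = 86.5, z = 40 mm
- lip_edge (a point): middle of the lower inner edge of the brass lip, at case x = -45.5, z = 30 mm: the lip (z = 30 to 34 mm) overhangs the pocket by 6 mm, so that the pile goes under it only tilted, this end low
- catch_nose (a point): tip of the catch's nose, at case x = +45.5, z = 29 mm when out; moves with the catch. 34 mm wide; its upper face slopes 60 degrees up and away to z = 44 mm, so the pile pressed down drives it back. Its underside, z = 28 mm, is 2 mm above the pile lying home. An orange thumb tab on the catch reaches z = 49 mm at x = 64 to 70 mm
- catch (a joint): spring catch at the +x end of the case: 0 = out over the pocket, grows (m) as it is pushed back along case +x, at most 0.009; spring force 1.6 N at 0 and 200 N/m more; pressing the pile past it takes about 5 to 15 N
- tape_measure: yellow tape measure, 36 x 89 x 71 mm, origin at the centre of its underside; leave it alone
- wax_tin: light brown tin, 79 mm across, 36 mm high, origin at the centre of its underside; leave it alone
- screw_tin: grey tin, 69 mm across, 54 mm high, origin at the centre of its underside; leave it alone
- mug: white mug, 81 mm across and 94 mm high, origin at the centre of its underside; leave it alone
- pocket (a point): centre of the pocket's floor, 8 mm above the case's underside. The pocket is 103 mm long (case x -51.5 to +51.5 mm) and 53 mm wide (y -26.5 to +26.5 mm)
- bearer: plain light wooden bearer strip fixed to the table, 90 x 30 x 12 mm, on which the pile lies centred, so that fingertips can reach past the pile's underside at its long sides. Origin at the centre of its underside, x along its length. The saw's white rip fence, less than 0.15 m high, stands between bearer and case: carry the pile over it
Mind the look-alikes: they are no part of the job. Leave any blue look-alike of the spacer_top alone.

How it is judged:
By the outcome, as a careful person would: the job done as asked, in the order asked, and still so for the second after the job is handed in, with the robot touching nothing.
It also fails if it takes over 48 s, if anything falls off the work surface, if the arm or the gripper's body presses on something with over 40 N, if the wrist force passes 120 N, or if a joint passes its speed limit or range.

ROBOT

A 7-joint arm with a two-finger parallel gripper is mounted at the origin on a cart in front of the work surface, level with it; the furniture and walls round the work are solid. World frame = base frame: x ahead of the robot, y to its left, z up, the work surface at z = 0. Lengths are in m, angles in rad, forces in N, time in s.
With the tool pointing down it reaches from about 0.35 to 0.9 m from the base axis. Payload 8.1 kg.
Tool frame: the origin (TCP) lies at the very end of the fingers, on their centre line; the grasp point (between the pads) lies 19 mm behind it; z points along the fingers, y is the line along which they close (so a half turn about z gives the same grasp; the last joint's range is limited). The gripper opens to 85 mm and grips with 20 to 120 N. Pads are 22 mm wide; open, the fingers measure 114 mm over their backs; the gripper's body (76 mm by 85 mm) begins 54 mm behind the grasp point. The pads swing forward as they close: fully open they stand 13 mm farther back than shut.
Start: joints at [1.207, 0.434, 0.025, 1.573, -0.012, 1.134, -0.075], TCP at [0.161, -0.604, 0.193] pointing down, gripper open.
Joint ranges: [-2.62, 2.62], [-0.44, 2.09], [-1.27, 1.32], [0.08, 2.57], [-1.32, 4.46], [0.12, 2], [-2.74, 2.74]. Speed limits (rad/s): [2.22, 2.22, 3.01, 3.01, 3.14, 3.14, 3.14].

INTERFACE

Orientations are given as a unit quaternion [w, x, y, z].
In Python, from bench import status, vision, workorder gives the robot as it stands.
- The arm moves only by the tool send_rows, never from a script. Its argument "rows" is a list that holds one entry, the list of rows, each a list of 5 numbers: the shift along the tool's x, y, z in mm, then the turn about the tool's z in rad, then the finger opening in mm, from 0 to 85.4. In form: [[[x, y, z, spin, claw], ...]]. A call has 1 to 8 rows; each row is the pose to reach, as a shift and turn from the pose commanded when the call began, along the tool's axes at that moment; what a row does not reach only later rows make up. A row lasts 1/10 s, in which the tool goes at most 50 mm and 8.59 degrees, less where a joint would pass 70% of its speed; a pose out of reach is approached as far as the arm can. A call with a gripper value outside its range is refused whole. The fingers move at their own pace and stop on an object; "grip_force" is the grip in N (left out, the last holds). Time passes only in rows, so rows that repeat a pose let the fingers close. It gives the time, the measured TCP pose, the force, the opening and the grip force at its end, in the units of the state.
- status.get_obs(): the state, without advancing time (a new reading comes with each control period).
- vision.get_image(name): name is "side" or "top"; returns a dict with "image" (384x512x3 uint8, red, green, blue), "fx", "fy", "cx", "cy" (pixels), "k1" (the pictures are not rectified: a ray, as slopes to the right and down, at radius r is drawn at 1 + k1 r^2 times it, then the intrinsics apply), "origin" and "rotation" of the camera in the world. Camera axes: x right, y up, looking along -z (the intrinsics and any distortion apply to the point x, -y, -z); pixel columns grow to the right and rows downward; lengths in m; the calibration is good to about 2 mm. A picture is of the moment at which its call begins. There is no depth.
- workorder.sign_off(): hands the job in; it is judged then, once.
The state is a dict: "clock": time; "qpos": joint angles; "joint_velocities": joint speeds; "effort": joint torques, N m; "eef_pos": TCP position; "tool_rot": TCP orientation; "force": force on the tool from outside, world axes, zero at the start; "ft_torque": the same for the moment, N m; "finger_gap": finger opening in m; "finger_force": force on a finger pad.
Only numpy, scipy, OpenCV 4.12 (cv2) and the standard library are available. Lean on these libraries where they do the work, as an engineer would, in place of code of your own. Each camera call takes 0.05 s, during which the arm holds its last target. There are 200 camera calls.

## Working session

There is one attempt and no reset: what is moved stays moved. The work goes in short steps, Python scripts to look and compute and a tool call to move; the robot and the scene stay as the last step left them, time stands still between calls to the robot, and variables do not carry over. Pictures are saved under pics/ and viewed, at most 10 in all, crops included, and the job is handed in when it is done.

Besides the shell and the picture viewer there is one more tool, called after "Request:" as name(argument=value, ...) on one line, values as JSON. send_rows: Moves the arm, as the interface text tells. Its arguments: {"type":"object","properties":{"rows":{"type":"array","items":{"type":"array","items":{"type":"array","items":{"type":"number"}}}},"grip_force":{"type":"number"}},"required":["rows"]}

```bash
mkdir -p pics; ls; python3 - <<'E'
from bench import status, vision
import cv2,pickle
o=status.get_obs();print(o)
for n in("side","top"):
    d=vision.get_image(n);cv2.imwrite(f"pics/{n}0.png",d["image"][:,:,::-1]);pickle.dump(d,open(f"pics/{n}0.pkl","wb"))
    print({k:v for k,v in d.items() if k!="image"})
E
```

```text
pics
{'clock': 0.0, 'qpos': array([ 1.20739668,  0.43520386,  0.02495633,  1.57413066, -0.01159811,
        1.13397298, -0.07511128]), 'joint_velocities': array([ 0.00023833, -0.00043531, -0.0001655 ,  0.00051055, -0.00092771,
       -0.00165987,  0.00115026]), 'effort': array([ 4.46646873e-04, -6.70467496e+01,  1.02549959e+00, -3.16211915e+01,
        1.55458791e-02,  1.27079152e-02,  2.14574368e-05]), 'eef_pos': array([ 0.16095812, -0.60332408,  0.19232471]), 'tool_rot': array([-7.66443080e-04,  9.91513939e-01,  1.29998050e-01, -1.69591691e-04]), 'force': array([-0.21808446, -0.821936  , -0.53149713]), 'ft_torque': array([-0.00945415,  0.01551605, -0.02598229]), 'finger_force': 0.0, 'finger_gap': 0.08553587151913612}
{'fx': 444.891755433595, 'fy': 444.891755433595, 'cx': 262.20363786746566, 'cy': 191.50689819567737, 'k1': -0.10357325473576821, 'origin': array([-0.09396722,  1.10351383,  0.85312471]), 'rotation': array([-0.2409585 , -0.14031058,  0.46304079,  0.84133535])}
{'fx': 393.04212324748505, 'fy': 393.04212324748505, 'cx': 257.19137157607713, 'cy': 188.61062578539168, 'k1': -0.04066109902058737, 'origin': array([ 0.39426378, -0.0105116 ,  1.69624801]), 'rotation': array([-0.69543923, -0.04478493,  0.04333224,  0.71587772])}
```

View pics/top0.png

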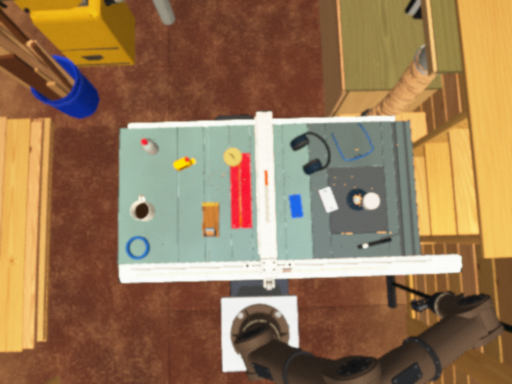

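View pics/side0.png

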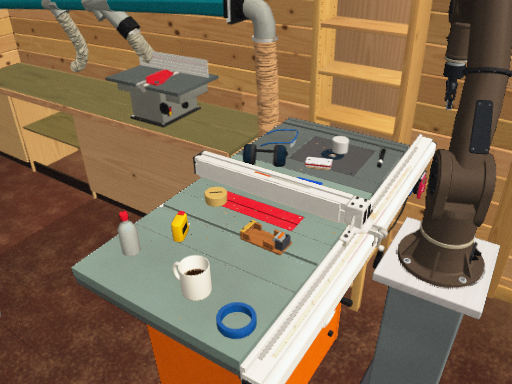

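Top view: candidates for the pile are the light plate at (328,199) and the blue block at (296,206), which is the look-alike to leave alone. The case is at (210,219), the fence at x≈265 px, the mug at (143,209), the tape measure at (184,163), and tins at about (233,157) and (371,200). The side view shows the pile at (319,162) and the case at (265,237). I'll check the choice in enlarged crops.

```bash
python3 - <<'E'
import cv2,numpy as np
t=cv2.imread("pics/top0.png");s=cv2.imread("pics/side0.png")
f=lambda im,x,y,w,h,k:cv2.resize(im[y:y+h,x:x+w],None,fx=k,fy=k,interpolation=cv2.INTER_CUBIC)
# top pile: origin (285,175) 50x50 x8 ; case (185,190) 50x50 x8 
a=np.hstack([f(t,305,180,50,37,8),f(t,190,198,50,37,8)])
b=np.hstack([f(s,295,145,50,37,8),f(s,232,217,66,49,6)[:296,:396]])
b=cv2.copyMakeBorder(b,0,0,0,a.shape[1]-b.shape[1],cv2.BORDER_CONSTANT)
cv2.imwrite("pics/crop.png",np.vstack([a,b]));print(np.vstack([a,b]).shape)
E
```

```text
Traceback (most recent call last):
ValueError: all the input array dimensions except for the concatenation axis must match exactly, but along dimension 0, the array at index 0 has size 296 and the array at index 1 has size 294
```

```bash
python3 - <<'E'
import cv2,numpy as np
t=cv2.imread("pics/top0.png");s=cv2.imread("pics/side0.png")
f=lambda im,x,y,w,h,k:cv2.resize(im[y:y+h,x:x+w],None,fx=k,fy=k,interpolation=cv2.INTER_CUBIC)
a=np.hstack([f(t,305,180,50,37,8),f(t,190,200,50,37,8)])
b=np.hstack([f(s,295,145,50,37,8),f(s,235,217,60,45,8)[:296,:400]])
b=np.hstack([f(s,295,145,40,37,8),f(s,235,219,60,37,8)])
cv2.imwrite("pics/crop.png",np.vstack([a,b]));print(np.vstack([a,b]).shape)
E
```

```text
(592, 800, 3)
```

View pics/crop.png

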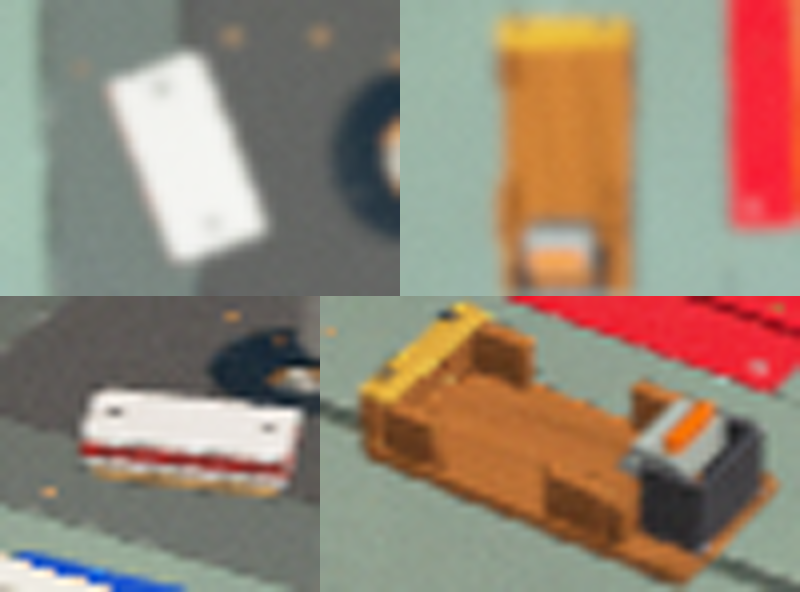

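The crops confirm the choice: the pile at (328,199) has a white top with two dots and a red middle plate on a bearer. The case is at (210,219), with the brass lip at its far end (+x world) and the catch toward the robot. Next I fit the poses to the corner pixels from both views.

```bash
cat > h.py <<'E'
import numpy as np,pickle,cv2
from scipy.spatial.transform import Rotation as R
from scipy.optimize import least_squares
cams={n:pickle.load(open(f"pics/{n}0.pkl","rb")) for n in("top","side")}
def proj(n,P):
    d=cams[n];q=d["rotation"];r=R.from_quat([q[1],q[2],q[3],q[0]])
    c=r.inv().apply(np.atleast_2d(P)-d["origin"]);s=np.c_[c[:,0],-c[:,1]]/-c[:,2:]
    s=s*(1+d["k1"]*(s**2).sum(1,keepdims=True));return s*[d["fx"],d["fy"]]+[d["cx"],d["cy"]]
def crop(px,off,org,k=8): return (np.array(px,float)-off+.5)/k-.5+org
def world(p,L):
    L=np.atleast_2d(L);c,s=np.cos(p[2]),np.sin(p[2])
    return np.c_[p[0]+c*L[:,0]-s*L[:,1],p[1]+s*L[:,0]+c*L[:,1],L[:,2]]
def fit(p0,obs):
    f=lambda p:np.concatenate([(proj(n,world(p,L))-px).ravel() for n,L,px in obs])
    s=least_squares(f,p0,loss="soft_l1",f_scale=.7);return s.x,f(s.x).reshape(-1,2)
def ground(n,px,z,g=(.5,0)):
    return least_squares(lambda p:(proj(n,[p[0],p[1],z])-px).ravel(),g).x
E
python3 - <<'E'
from h import *
np.set_printoptions(precision=4,suppress=True)
# top: img corners near-left.. determine order
t=crop([[107,85],[198,50],[269,230],[180,265]],[0,0],[305,180])
s=crop([[83,440],[93,391],[303,408],[293,462]],[0,296],[295,145])
print("indep pile top z=.03:",[ground("top",p,.03) for p in t],[ground("side",p,.03) for p in s])
tc=crop([[497,15],[633,15],[526,222],[598,222],[507,290]],[400,0],[190,200])
sc=crop([[365,455],[690,583],[362,380],[492,318],[778,486]],[320,296],[235,219])
print("case top:",[ground("top",p,z) for p,z in zip(tc,[.034,.034,.029,.029,0])])
print("case side:",[ground("side",p,z) for p,z in zip(sc,[0,0,.034,.034,0])])
# fence top right/left edges at row 200 in top img, brightness profile
g=cv2.cvtColor(cv2.imread("pics/top0.png"),6)[200,245:285];print(g)
g=cv2.cvtColor(cv2.imread("pics/top0.png"),6)[225,245:285];print(g)
E
```

```text
indep pile top z=.03: [array([ 0.5888, -0.2693]), array([ 0.6062, -0.3189]), array([ 0.5087, -0.3518]), array([ 0.4916, -0.3035])] [array([ 0.588 , -0.2618]), array([ 0.6076, -0.3097]), array([ 0.5107, -0.3473]), array([ 0.4916, -0.2943])]
case top: [array([0.5546, 0.2273]), array([0.5525, 0.155 ]), array([0.4448, 0.214 ]), array([0.4437, 0.1759]), array([0.4096, 0.2286])]
case side: [array([0.5548, 0.228 ]), array([0.4092, 0.2281]), array([0.5564, 0.2254]), array([0.5359, 0.1657]), array([0.4094, 0.1615])]
[ 96  97  99 100 101 117 140 152 164 169 181 211 236 243 244 248 249 249
 248 244 234 226 227 235 243 248 250 249 248 237 204 179 173 174 177 180
 177 176 174 171]
[ 95  95 104 115 117 119 136 158 166 172 173 188 225 240 245 248 250 250
 249 249 248 250 250 250 250 251 251 250 250 247 238 208 184 177 180 180
 183 183 181 184]
```

```bash
cat >> h.py <<'E'
def go(x,y,z,yaw_deg):
    from bench import status
    o=status.get_obs();q=o["tool_rot"];m=R.from_quat([q[1],q[2],q[3],q[0]]).as_matrix()
    d=np.array([x,y,z])-o["eef_pos"];psi=np.degrees(np.arctan2(m[1,0],m[0,0]))
    a=(yaw_deg-psi+180)%360-180
    print("tool shift mm",np.round(m.T@d*1e3,1),"spin",round(-np.radians(a),4),"| yaw now",round(psi,2),"pos",np.round(o["eef_pos"],4),"axis z",np.round(m[:,2],4),"q",np.round(o["qpos"],2),"t",round(o["clock"],2),"F",np.round(o["force"],1),"gap",round(o["finger_gap"],4),round(o["finger_force"],1))
E
python3 - <<'E'
from h import *
np.set_printoptions(precision=4,suppress=True)
t=crop([[107,85],[198,50],[269,230],[180,265]],[0,0],[305,180])
s=crop([[83,440],[93,391],[303,408],[293,462]],[0,296],[295,145])
L=[[.05,.025,.03],[.05,-.025,.03],[-.05,-.025,.03],[-.05,.025,.03]]
for o in ([("top",L,t)],[("side",L,s)],[("top",L,t),("side",L,s)]):
    p,r=fit([.549,-.308,.33],o);print("pile",p[:2],np.degrees(p[2]));print(r.ravel())
tc=crop([[497,15],[633,15]],[400,0],[190,200])
sc=crop([[365,455],[690,583],[362,380],[778,486]],[320,296],[235,219])
p,r=fit([.495,.193,3.14],[("top",[[-.0595,-.0345,.034],[-.0595,.0345,.034]],tc),("side",[[-.0595,-.0345,0],[.0865,-.0345,0],[-.0595,-.0345,.034],[.0865,.0345,0]],sc)])
print("case",p[:2],np.degrees(p[2]));print(r.ravel())
for h in(.06,.1,.14):print("fence",h,ground("top",[275.3,200],h),ground("top",[255.8,200],h), proj("side",[[.5,ground("top",[255.8,200],h)[1],h]]))
go(*[.549,-.308,.12],19)
E
```

```text
pile [ 0.5488 -0.3109] 19.06831017304748
[ 0.3963  0.2001 -0.1449  0.4656 -0.2238 -0.2187  0.0101 -0.4222]
pile [ 0.5494 -0.3032] 20.54803893513318
[ 0.1914 -0.0062  0.5032  0.223  -0.4895  0.2854 -0.1947 -0.4622]
pile [ 0.55  -0.309] 19.49342529763846
[-0.138   0.0043 -0.7114  0.1901 -0.6332 -0.5599 -0.3662 -0.6828  0.6569
 -0.7716  1.1824 -0.4858  0.0822 -0.2214  0.154  -1.0166]
case [0.4953 0.1931] 178.9566050888946
[ 0.1967 -0.1845 -0.5931 -0.3552  0.1356 -0.3111 -0.2397  0.1741  0.0666
  0.2794  0.5588 -0.1038]
fence 0.06 [ 0.5492 -0.0844] [ 0.5516 -0.0029] [[292.5226 192.8419]]
fence 0.1 [ 0.5454 -0.0826] [ 0.5477 -0.0031] [[292.8324 182.5247]]
fence 0.14 [ 0.5416 -0.0808] [ 0.5439 -0.0033] [[293.1477 171.9078]]
tool shift mm [ 451.1 -185.3   72.6] spin -0.0709 | yaw now 14.94 pos [ 0.161  -0.6034  0.1924] axis z [-0.0005  0.0013 -1.    ] q [ 1.21  0.44  0.02  1.57 -0.01  1.13 -0.08] t 0.1 F [-0.5  0.6 -1.2] gap 0.0853 0.0
```

Request:
send_rows(rows=[[[451,-186,0,-0.07,72],[451,-186,0,-0.07,72],[451,-186,0,-0.07,72],[451,-186,0,-0.07,72],[451,-186,0,-0.07,72],[451,-186,0,-0.07,72],[451,-186,0,-0.07,72],[451,-186,0,-0.07,72]]])

```text
clock: 0.9
eef_pos: [0.4802, -0.3597, 0.1929]
tool_rot: [-0.0, 0.986, 0.165, -0.0]
force: [0.5, 0.5, -0.5]
finger_gap: 0.0719
finger_force: 0.0
```

```bash
python3 -c "
from h import *
go(.549,-.309,.09,19.2)"
```

```text
tool shift mm [ 81.5 -25.6 102.9] spin -0.0046 | yaw now 18.94 pos [ 0.4802 -0.3597  0.1929] axis z [-5.e-04  1.e-04 -1.e+00] q [ 0.63  0.4  -0.11  1.63  0.05  1.12 -0.73] t 0.9 F [ 0.5  0.5 -0.5] gap 0.0719 0.0
```

Request:
send_rows(rows=[[[81.5,-25.6,0,-0.005,72],[81.5,-25.6,50,-0.005,72],[81.5,-25.6,103,-0.005,72],[81.5,-25.6,103,-0.005,72],[81.5,-25.6,103,-0.005,72]]])

```text
clock: 1.4
eef_pos: [0.5457, -0.3102, 0.0881]
tool_rot: [-0.001, 0.986, 0.167, -0.002]
force: [0.4, 0.5, 0.6]
finger_gap: 0.0718
finger_force: 0.0
```

```bash
python3 - <<'E'
from h import *
from bench import vision
go(.549,-.309,.0,19.2)
im=[]
for n,x,y,w,h,k in(("top",303,175,50,50,8),("side",290,115,50,50,8)):
    d=vision.get_image(n)["image"][:,:,::-1].copy();cv2.imwrite(f"pics/{n}1.png",d)
    im.append(cv2.resize(d[y:y+h,x:x+w],None,fx=k,fy=k,interpolation=cv2.INTER_CUBIC))
s=cv2.imread("pics/side0.png");im2=cv2.resize(s[145:225,190:390],None,fx=4,fy=4,interpolation=cv2.INTER_CUBIC)[:200]
cv2.imwrite("pics/c1.png",np.vstack([np.hstack(im),im2]))
E
```

```text
tool shift mm [ 3.9  0.2 88. ] spin 0.0003 | yaw now 19.22 pos [ 0.5457 -0.3102  0.0881] axis z [-0.005   0.0018 -1.    ] q [ 0.52  0.55 -0.12  1.67  0.08  0.94 -0.87] t 1.4 F [0.4 0.5 0.6] gap 0.0718 0.0
```

View pics/c1.png

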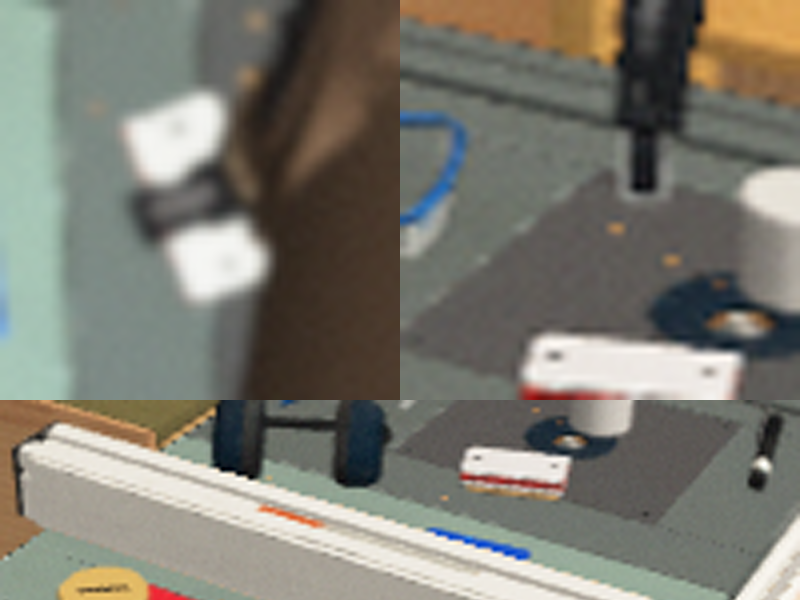

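The top view shows the gripper over the pile, and the side crop puts the fingertip at (320,139). The fence has a flat white top, about 0.10 m high. Next I descend.

Request:
send_rows(rows=[[[3,0,40,0,72],[3,0,70,0,72],[3,0,78,0,72],[3,0,78,0,72]]])

```text
clock: 1.9
eef_pos: [0.5506, -0.3106, 0.0131]
tool_rot: [0.0, 0.986, 0.166, 0.0]
force: [-0.0, 0.1, -0.1]
finger_gap: 0.072
finger_force: 0.0
```

```bash
python3 -c "
from h import *
go(.549,-.309,.0,19.2)
a=np.radians(19.2);c=np.array([.5457,-.3102])
for s in(.036,.05,-.036):
  for z in (.088,.097): print(s,z,proj('side',[*(c+s*np.array([-np.sin(a),np.cos(a)])),z]))"
```

```text
tool shift mm [-1.  -2.1 13.1] spin -0.0007 | yaw now 19.16 pos [ 0.5506 -0.3106  0.0131] axis z [ 3.e-04 -6.e-04 -1.e+00] q [ 0.51  0.64 -0.12  1.72  0.1   0.79 -0.89] t 1.9 F [-0.   0.1 -0.1] gap 0.072 0.0
0.036 0.088 [[319.99221377 151.03376233]]
0.036 0.097 [[320.12079742 148.89995579]]
0.05 0.088 [[319.54752874 152.69100306]]
0.05 0.097 [[319.676002  150.5466337]]
-0.036 0.088 [[322.18191789 142.86518149]]
-0.036 0.097 [[322.31076776 140.78464171]]
```

```bash
python3 - <<'E'
from h import *
from bench import vision
im=[]
for n,x,y,w,h,k in(("top",308,175,40,50,10),("side",300,125,40,50,10)):
    d=vision.get_image(n)["image"][:,:,::-1].copy();cv2.imwrite(f"pics/{n}2.png",d)
    im.append(cv2.resize(d[y:y+h,x:x+w],None,fx=k,fy=k,interpolation=cv2.INTER_CUBIC))
cv2.imwrite("pics/c2.png",np.hstack(im))
E
```

```text
(no output)
```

View pics/c2.png

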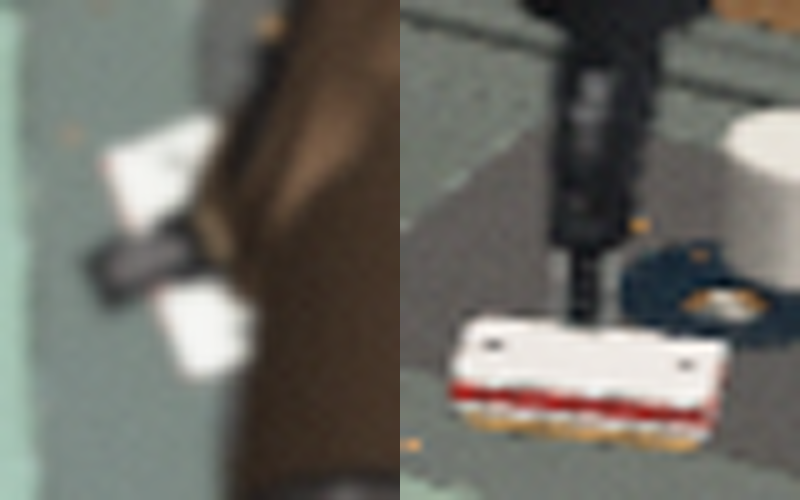

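```bash
python3 -c "
from h import *
a=np.radians(19.2);c=np.array([.5506,-.3106]);e=np.array([-np.sin(a),np.cos(a)])
for s in(.05,.036,0,-.036):
  for z in (.013,.022,.032,.06,.09,.12): P=[*(c+s*e),z];print(s,z,((proj('side',P)-[300,125])*10+5+[400,0]).round(),((proj('top',P)-[308,175])*10+5).round())"
```

```text
0.05 0.013 [[579. 452.]] [[ 91. 288.]]
0.05 0.022 [[580. 432.]] [[ 94. 286.]]
0.05 0.032 [[582. 409.]] [[ 97. 284.]]
0.05 0.06 [[585. 344.]] [[107. 278.]]
0.05 0.09 [[589. 274.]] [[118. 272.]]
0.05 0.12 [[594. 202.]] [[130. 265.]]
0.036 0.013 [[583. 435.]] [[121. 277.]]
0.036 0.022 [[585. 415.]] [[124. 275.]]
0.036 0.032 [[586. 392.]] [[128. 273.]]
0.036 0.06 [[590. 327.]] [[138. 266.]]
0.036 0.09 [[594. 257.]] [[150. 260.]]
0.036 0.12 [[598. 186.]] [[162. 253.]]
0 0.013 [[595. 392.]] [[198. 247.]]
0 0.022 [[596. 371.]] [[202. 245.]]
0 0.032 [[597. 349.]] [[206. 243.]]
0 0.06 [[601. 285.]] [[218. 236.]]
0 0.09 [[605. 216.]] [[231. 229.]]
0 0.12 [[610. 145.]] [[244. 221.]]
-0.036 0.013 [[606. 350.]] [[276. 217.]]
-0.036 0.022 [[607. 330.]] [[280. 215.]]
-0.036 0.032 [[608. 307.]] [[284. 213.]]
-0.036 0.06 [[612. 244.]] [[297. 205.]]
-0.036 0.09 [[616. 176.]] [[312. 198.]]
-0.036 0.12 [[620. 106.]] [[327. 189.]]
```

```bash
python3 - <<'E'
from h import *
for k in(1,2):
    a=cv2.imread("pics/side0.png").astype(int);b=cv2.imread(f"pics/side{k}.png").astype(int)
    d=abs(a-b).max(2);g=b.mean(2)
    print(k)
    for r in range(122,174):print(r,''.join('.' if d[r,c]<25 else ('#' if g[r,c]<70 else '+' if g[r,c]<130 else 'o') for c in range(300,342)))
E
```

```text
1
122 ................+#########+...............
123 ................+#########+...............
124 .................#########+...............
125 .................#########+...............
126 .................#########................
127 .................#########................
128 .................#########................
129 .................########+................
130 .................#########................
131 ...................######.................
132 ...................###.+..................
133 ...................###+...................
134 ...................###+...................
135 ...................###....................
136 ...................###....................
137 .................+.###.o..................
138 .................+.###.+..................
139 .................+o+..++..................
140 ..........................................
141 ..........................................
142 ..........................................
143 ..........................................
144 ..........................................
145 .............
[... 3091 characters left out ...]
..........................................
160 ..........................................
161 ..........................................
162 ..........................................
163 ..........................................
164 ..........................................
165 ..........................................
166 ..........................................
167 ..........................................
168 ..........................................
169 ..........................................
170 ..........................................
171 ..........................................
172 ..........................................
173 ..........................................
```

Request:
send_rows(rows=[[[-1,-1,6,0,72],[-1,-1,12,0,72],[-1,-1,12,0,72],[-1,-1,12,0,72]]])

```text
clock: 2.4
eef_pos: [0.5494, -0.3089, 0.0001]
tool_rot: [-0.0, 0.986, 0.167, -0.0]
force: [-0.2, -0.4, 0.6]
finger_gap: 0.0718
finger_force: 0.0
```

```bash
python3 - <<'E'
from h import *
from bench import vision
go(.549,-.309,.0,19.2)
for n in("top","side"):cv2.imwrite(f"pics/{n}3.png",vision.get_image(n)["image"][:,:,::-1])
a=cv2.imread("pics/side0.png").astype(int);b=cv2.imread(f"pics/side3.png").astype(int)
d=abs(a-b).max(2);g=b.mean(2)
for r in range(144,174):print(r,''.join('.' if d[r,c]<18 else ('#' if g[r,c]<70 else '+' if g[r,c]<130 else 'o') for c in range(300,342)), b[r,312:326].mean(1).astype(int))
E
```

```text
tool shift mm [-0.4 -0.   0.1] spin 0.0007 | yaw now 19.24 pos [ 5.494e-01 -3.089e-01  1.000e-04] axis z [-2.e-04  0.e+00 -1.e+00] q [ 0.5   0.65 -0.12  1.74  0.1   0.76 -0.9 ] t 2.4 F [-0.2 -0.4  0.6] gap 0.0718 0.0
144 ...............#########+................. [95 90 79 45 29 40 42 35 28 35 41 49 70 91]
145 ...............#########.................. [90 90 79 49 29 35 45 35 30 35 40 45 73 90]
146 ...............#########.................. [92 91 86 57 29 26 33 29 29 35 37 65 89 94]
147 ...............########+.................. [ 89  92  83  52  31  29  31  34  31  31  30  96 122  88]
148 ...............#########.................. [90 95 77 49 43 50 46 34 26 34 34 59 93 90]
149 ...............#########.................. [89 93 83 51 44 48 38 27 30 35 32 53 86 91]
150 ...............#########.................. [91 92 80 45 40 44 35 36 36 31 33 60 79 59]
151 ...............#########.................. [92 92 74 41 37 43 40 42 34 42 40 36 45 44]
152 ...............########................... [90 93 72 27 37 36 39 39 34 36 27 44 52 45]
153 ...............+#####..................... [93
[... 1440 characters left out ...]
............ [131 119 116 142 141 146 165 165 184 198 171 161 178 169]
168 .......................................... [ 97 104 107 111 126 128 140 138 133 133 119 124 144 142]
169 .......................................... [116 115 116 117 119 119 118 110  93 102 115 106 119 124]
170 .......................................... [116 113 115 112 114 117 116 115 112 116 113 115 116 118]
171 .......................................... [115 116 113 119 115 117 114 117 118 114 115 114 117 116]
172 .......................................... [116 116 115 117 116 116 115 113 116 114 117 114 114 114]
173 .......................................... [115 116 115 119 112 117 116 117 117 116 116 119 115 116]
```

Request:
send_rows(rows=[[[0,0,2,0,72],[0,0,4,0,72],[0,0,5,0,72],[0,0,5,0,72]]])

```text
clock: 2.9
eef_pos: [0.5493, -0.3089, -0.0052]
tool_rot: [-0.0, 0.986, 0.167, -0.0]
force: [1.1, 0.6, -0.1]
finger_gap: 0.072
finger_force: 0.0
```

Request:
send_rows(rows=[[[0,0,2,0,72],[0,0,4,0,72],[0,0,6,0,72],[0,0,7,0,72]]])

```text
clock: 3.3
eef_pos: [0.5493, -0.3089, -0.0122]
tool_rot: [-0.0, 0.986, 0.167, -0.0]
force: [-0.6, 0.7, 0.5]
finger_gap: 0.0722
finger_force: 0.0
```

Request:
send_rows(rows=[[[0,0,2,0,72],[0,0,4,0,72],[0,0,6,0,72],[0,0,8,0,72],[0,0,10,0,72],[0,0,10,0,72]]])

```text
clock: 3.9
eef_pos: [0.5493, -0.3088, -0.0222]
tool_rot: [-0.0, 0.986, 0.167, -0.0]
force: [-0.1, 0.9, -0.8]
finger_gap: 0.0716
finger_force: 0.0
```

```bash
cat > look.py <<'E'
import sys
from h import *
from bench import vision
k=sys.argv[1];c0,c1,r0,r1=map(int,sys.argv[2:6])
go(.549,-.309,-.03,19.2)
for n in("top","side"):cv2.imwrite(f"pics/{n}{k}.png",vision.get_image(n)["image"][:,:,::-1])
a=cv2.imread("pics/side0.png").astype(int);b=cv2.imread(f"pics/side{k}.png").astype(int)
d=abs(a-b).max(2);g=b.mean(2)
for r in range(r0,r1):print(r,''.join('.' if d[r,c]<18 else ('#' if g[r,c]<70 else '+' if g[r,c]<130 else 'o') for c in range(c0,c1)))
E
python3 look.py 4 308 330 154 176
```

```text
tool shift mm [-0.3  0.1  7.8] spin 0.0006 | yaw now 19.24 pos [ 0.5493 -0.3088 -0.0222] axis z [-4.e-04  2.e-04 -1.e+00] q [ 0.5   0.68 -0.11  1.75  0.11  0.72 -0.9 ] t 3.9 F [-0.1  0.9 -0.8] gap 0.0716 0.0
154 .......######.#.......
155 .......########.......
156 ......#########.......
157 ......+########.......
158 ......o######o........
159 .......o+###+o........
160 .......o+###+o........
161 .......o+###oo........
162 .......o+###oo........
163 .......o####+o........
164 ......+o###++.........
165 ......++###++.........
166 ........oo++oo........
167 ......................
168 ......................
169 ......................
170 ......................
171 ......................
172 ......................
173 ......................
174 ......................
175 ......................
```

Request:
send_rows(rows=[[[0,0,3,0,72],[0,0,6,0,72],[0,0,8,0,72],[0,0,10,0,72],[0,0,12,0,72],[0,0,14,0,72],[0,0,14,0,72]]])

```text
clock: 4.7
eef_pos: [0.5492, -0.3089, -0.0362]
tool_rot: [-0.0, 0.986, 0.167, -0.0]
force: [-1.2, -0.0, -0.9]
finger_gap: 0.0719
finger_force: 0.0
```

```bash
python3 look.py 5 308 330 154 176
```

```text
tool shift mm [-0.3  0.  -6.2] spin 0.0006 | yaw now 19.23 pos [ 0.5492 -0.3089 -0.0362] axis z [-4.e-04  1.e-04 -1.e+00] q [ 0.5   0.7  -0.11  1.75  0.11  0.69 -0.9 ] t 4.7 F [-1.2 -0.  -0.9] gap 0.0719 0.0
154 .......######.........
155 .......#######........
156 ......+########.......
157 ......o#+++#####......
158 ......o##+o+#+........
159 ......o######+o.......
160 ......o######+........
161 ......o######o........
162 .......o####+o........
163 .......o####+o........
164 ......+++##+o.........
165 ......++###+++........
166 .......o###+++........
167 .......+###+o.........
168 ......++###+o.........
169 ............+.........
170 ......................
171 ......................
172 ......................
173 ......................
174 ......................
175 ......................
```

Request:
send_rows(rows=[[[0,0,0,0,40],[0,0,0,0,40],[0,0,0,0,40],[0,0,0,0,40],[0,0,0,0,40],[0,0,0,0,40]]], grip_force=30)

```text
clock: 5.4
eef_pos: [0.5497, -0.309, -0.0357]
tool_rot: [0.0, 0.986, 0.167, 0.0]
force: [-0.1, -1.0, 4.3]
finger_gap: 0.0494
finger_force: 31.9
```

```bash
python3 look.py 6 308 330 154 176
```

```text
tool shift mm [-0.6 -0.2 -5.7] spin 0.0007 | yaw now 19.24 pos [ 0.5497 -0.309  -0.0357] axis z [ 4.e-04 -2.e-04 -1.e+00] q [ 0.5   0.7  -0.11  1.75  0.11  0.69 -0.9 ] t 5.4 F [-0.1 -1.   4.3] gap 0.0494 31.9
154 .......######.........
155 .......#######........
156 o.o+...########.......
157 .....oo##++####.......
158 ......o##+++#+.o.oo+.+
159 ......o######+o.......
160 ......o######+........
161 ......o######o......+.
162 .......o+###+o........
163 ooo....o+###+o........
164 ....+..++###+.........
165 .o..+.+++###+++.+..o.o
166 .......o+###+o.+++....
167 .......++##+o.oo.ooooo
168 .......+###++.o.+....o
169 ........ooo++.........
170 ......................
171 ......................
172 ......................
173 ......................
174 ......................
175 ......................
```

Request:
send_rows(rows=[[[0,0,-8,0,40],[0,0,-20,0,40],[0,0,-40,0,40],[0,0,-65,0,40],[0,0,-90,0,40],[0,0,-115,0,40],[0,0,-140,0,40],[0,0,-156,0,40]]])

```text
clock: 6.3
eef_pos: [0.55, -0.3092, 0.123]
tool_rot: [0.001, 0.986, 0.167, 0.001]
force: [0.2, -0.1, -2.6]
finger_gap: 0.0496
finger_force: 31.6
```

```bash
python3 - <<'E'
from h import *
from bench import vision
go(.549,-.123,.12,-90)
im=[]
for n,x,y,w,h,k in(("top",303,175,50,50,8),("side",290,105,50,50,8)):
    d=vision.get_image(n)["image"][:,:,::-1].copy();cv2.imwrite(f"pics/{n}7.png",d)
    im.append(cv2.resize(d[y:y+h,x:x+w],None,fx=k,fy=k,interpolation=cv2.INTER_CUBIC))
cv2.imwrite("pics/c7.png",np.hstack(im))
E
```

```text
tool shift mm [  60.4 -176.1    2.8] spin 1.9066 | yaw now 19.24 pos [ 0.55   -0.3092  0.123 ] axis z [ 0.0022 -0.0011 -1.    ] q [ 0.51  0.51 -0.13  1.64  0.07  1.   -0.87] t 6.3 F [ 0.2 -0.1 -2.6] gap 0.0496 31.6
```

View pics/c7.png

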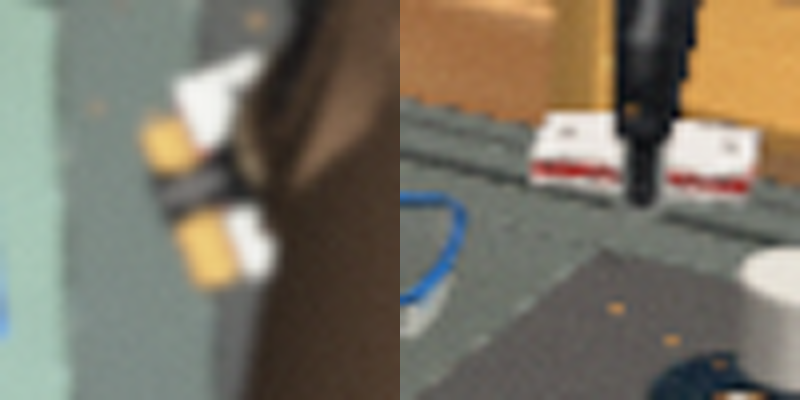

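The whole pile (white, red, white) is lifted and level, and the bare bearer shows beside it. The side crop has the pile's top corners at about (545,112), (762,128), (532,162) and (752,178). I'll fit its 3-D position to see how the TCP reading is offset.

```bash
python3 - <<'E'
from h import *
np.set_printoptions(precision=4,suppress=True)
s=crop([[532,163],[546,111],[762,127],[752,179]],[400,0],[290,105])
t=crop([[174,86],[258,50],[275,278]],[0,0],[303,175])
L=np.array([[.05,.025,0],[.05,-.025,0],[-.05,-.025,0],[-.05,.025,0]])
f=lambda p:np.r_[(proj("side",world(p[:3],L)+[0,0,p[3]])-s).ravel(),(proj("top",world(p[:3],L[:3])+[0,0,p[3]])-t).ravel()]
r=least_squares(f,[.55,-.31,.33,.18],loss="soft_l1",f_scale=.7);print(r.x,np.degrees(r.x[2]),f(r.x))
E
```

```text
[ 0.5467 -0.2966  0.2296  0.1937] 13.155400274257712 [-0.0244 -1.423   1.5123  0.0413  0.6297  1.3086 -0.7938  0.0045 -2.2344
 -0.387  -0.3171  0.8327  4.8114 -2.7109]
```

Request:
send_rows(rows=[[[8,-22,0,-0.14,40],[15,-44,0,-0.28,40],[22,-66,0,-0.42,40],[30,-88,0,-0.56,40],[38,-110,0,-0.7,40],[46,-132,0,-0.84,40],[53,-154,0,-0.98,40],[60,-176,0,-1.12,40]]])

```text
clock: 7.2
eef_pos: [0.5472, -0.122, 0.1193]
tool_rot: [-0.001, 0.745, 0.667, -0.0]
force: [0.0, 0.3, -1.2]
finger_gap: 0.0493
finger_force: 31.6
```

Request:
send_rows(rows=[[[0,0,0,-0.08,40],[0,0,0,-0.116,40],[0,0,0,-0.116,40],[0,0,0,-0.116,40]]])

```text
clock: 7.6
eef_pos: [0.5476, -0.1231, 0.1196]
tool_rot: [-0.0, 0.707, 0.707, -0.0]
force: [-1.4, -0.1, -1.4]
finger_gap: 0.0495
finger_force: 31.6
```

```bash
python3 - <<'E'
from h import *
from bench import vision
go(.549,-.123,.065,90)
im=[]
for n,x,y,w,h,k in(("top",250,175,50,50,8),("side",265,125,50,50,8)):
    d=vision.get_image(n)["image"][:,:,::-1].copy();cv2.imwrite(f"pics/{n}8.png",d)
    im.append(cv2.resize(d[y:y+h,x:x+w],None,fx=k,fy=k,interpolation=cv2.INTER_CUBIC))
cv2.imwrite("pics/c8.png",np.hstack(im))
E
```

```text
tool shift mm [ 0.1  1.5 54.6] spin -0.0006 | yaw now 89.97 pos [ 0.5476 -0.1231  0.1196] axis z [-1.e-03  1.e-04 -1.e+00] q [ 0.47  0.45 -0.47  1.79  0.24  0.96 -0.1 ] t 7.6 F [-1.4 -0.1 -1.4] gap 0.0495 31.6
```

View pics/c8.png

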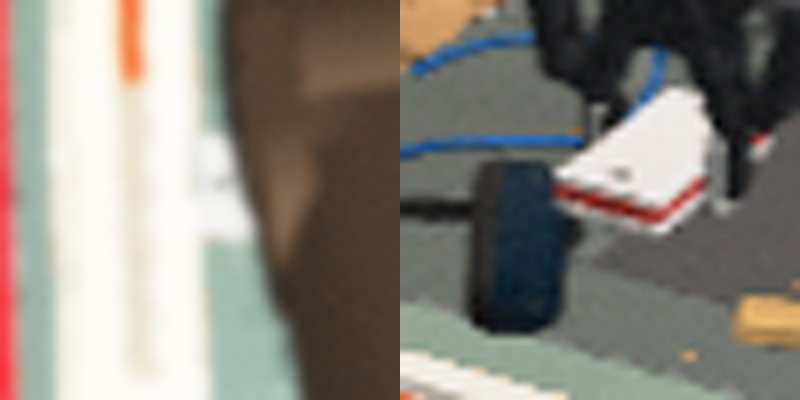

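The pile now lies across the fence direction, and its +y end reaches just over the fence edge (column ≈275 in the top view). I'll lower it gently to find contact.

Request:
send_rows(rows=[[[4,1,15,0,40],[4,1,35,0,40],[4,1,50,0,40],[4,1,58,0,40],[4,1,58,0,40]]])

```text
clock: 8.2
eef_pos: [0.5483, -0.119, 0.0611]
tool_rot: [-0.001, 0.707, 0.707, -0.001]
force: [0.5, 0.3, -1.5]
finger_gap: 0.0493
finger_force: 31.6
```

Request:
send_rows(rows=[[[0,0,2,0,40],[0,0,4,0,40],[0,0,6,0,40],[0,0,6,0,40]]])

```text
clock: 8.6
eef_pos: [0.5491, -0.119, 0.0562]
tool_rot: [0.0, 0.707, 0.707, -0.0]
force: [1.0, 0.3, -1.9]
finger_gap: 0.0493
finger_force: 31.6
```

Request:
send_rows(rows=[[[0,0,2,0,40],[0,0,4,0,40],[0,0,4,0,40]]])

```text
clock: 8.9
eef_pos: [0.5489, -0.119, 0.0518]
tool_rot: [-0.0, 0.707, 0.707, -0.0]
force: [0.9, -0.3, -2.0]
finger_gap: 0.0496
finger_force: 31.6
```

Request:
send_rows(rows=[[[0,0,2,0,40],[0,0,4,0,40],[0,0,4,0,40]]])

```text
clock: 9.2
eef_pos: [0.5489, -0.119, 0.0478]
tool_rot: [-0.0, 0.707, 0.707, -0.0]
force: [0.3, -0.2, -2.0]
finger_gap: 0.0497
finger_force: 31.6
```

Request:
send_rows(rows=[[[0,0,2,0,40],[0,0,4,0,40],[0,0,4,0,40]]])

```text
clock: 9.5
eef_pos: [0.5489, -0.119, 0.0438]
tool_rot: [-0.0, 0.707, 0.707, -0.0]
force: [0.4, -0.3, -1.8]
finger_gap: 0.0495
finger_force: 31.6
```

Request:
send_rows(rows=[[[0,0,2,0,40],[0,0,4,0,40],[0,0,6,0,40],[0,0,6,0,40]]])

```text
clock: 9.9
eef_pos: [0.5489, -0.119, 0.0378]
tool_rot: [-0.0, 0.707, 0.707, -0.0]
force: [-0.4, -0.1, -1.9]
finger_gap: 0.0492
finger_force: 31.6
```

Request:
send_rows(rows=[[[0,0,2,0,40],[0,0,4,0,40],[0,0,6,0,40],[0,0,6,0,40]]])

```text
clock: 10.3
eef_pos: [0.5489, -0.119, 0.0318]
tool_rot: [-0.0, 0.707, 0.707, -0.0]
force: [0.5, 0.5, -1.4]
finger_gap: 0.0495
finger_force: 31.6
```

```bash
python3 - <<'E'
from h import *
from bench import vision
go(.549,-.119,.065,90)
im=[]
for n,x,y,w,h,k in(("top",250,175,50,50,8),("side",265,140,50,50,8)):
    d=vision.get_image(n)["image"][:,:,::-1].copy();cv2.imwrite(f"pics/{n}9.png",d)
    im.append(cv2.resize(d[y:y+h,x:x+w],None,fx=k,fy=k,interpolation=cv2.INTER_CUBIC))
cv2.imwrite("pics/c9.png",np.hstack(im))
E
```

```text
tool shift mm [ -0.    0.1 -33.2] spin 0.001 | yaw now 90.05 pos [ 0.5489 -0.119   0.0318] axis z [-5.e-04  1.e-04 -1.e+00] q [ 0.42  0.56 -0.43  1.87  0.32  0.78 -0.18] t 10.3 F [ 0.5  0.5 -1.4] gap 0.0495 31.6
```

View pics/c9.png

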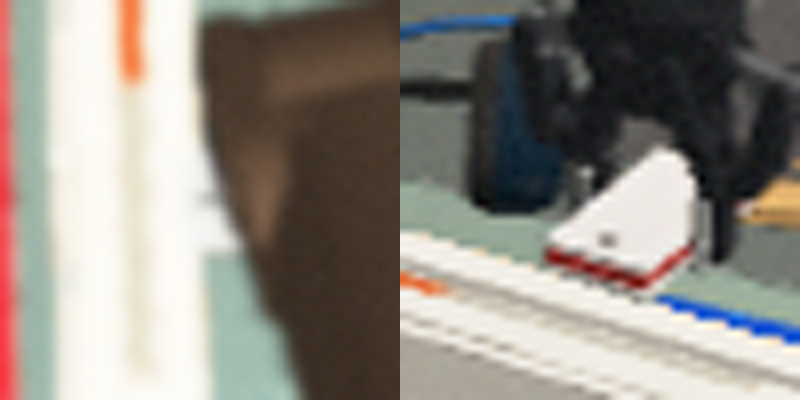

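```bash
python3 - <<'E'
from h import *
np.set_printoptions(precision=1,suppress=True)
f=lambda P:((proj('side',P)-[265,140])*8+3.5+[400,0])
for h in(.05,.06,.07,.08,.09,.1):
    P=[[x,-.083,h] for x in(.6,.55,.5)]+[[x,-.003,h] for x in (.6,.55,.5)]
    print(h,f(P).round(0).tolist())
z=.0318+.048
print("pile bottom end corners",f([[.574,-.069,z],[.524,-.069,z]]),"top",f([[.574,-.069,z+.018],[.524,-.069,z+.018]]))
d=cv2.imread("pics/side9.png")
for c in (315,325,335): print(c,d[170:215,c].mean(1).astype(int).tolist())
print(proj('side',[[.45,-.083,h] for h in(.05,.07,.09)]),proj('side',[[.45,-.003,h] for h in(.05,.07,.09)]))
E
```

```text
0.05 [[514.0, 301.0], [612.0, 331.0], [713.0, 361.0], [420.0, 381.0], [520.0, 413.0], [623.0, 446.0]]
0.06 [[515.0, 282.0], [613.0, 311.0], [714.0, 342.0], [420.0, 362.0], [520.0, 393.0], [624.0, 426.0]]
0.07 [[515.0, 262.0], [613.0, 292.0], [715.0, 322.0], [420.0, 342.0], [520.0, 373.0], [624.0, 406.0]]
0.08 [[515.0, 243.0], [614.0, 272.0], [715.0, 302.0], [420.0, 322.0], [521.0, 353.0], [625.0, 385.0]]
0.09 [[515.0, 223.0], [614.0, 252.0], [716.0, 282.0], [419.0, 301.0], [521.0, 332.0], [625.0, 365.0]]
0.1 [[515.0, 203.0], [615.0, 232.0], [717.0, 261.0], [419.0, 281.0], [521.0, 312.0], [626.0, 344.0]]
pile bottom end corners [[550.  271.7]
 [650.7 301.6]] top [[550.5 235.6]
 [651.8 265.2]]
315 [114, 113, 118, 118, 115, 116, 121, 162, 162, 163, 164, 117, 109, 198, 236, 234, 236, 205, 172, 233, 236, 236, 236, 235, 236, 217, 237, 171, 165, 164, 163, 161, 162, 161, 161, 162, 163, 160, 163, 163, 161, 159, 163, 160, 160]
325 [114, 116, 117, 115, 114, 119, 118, 116, 114, 115, 162, 164, 163, 161, 164, 164, 201, 234, 237, 237, 210, 170, 232, 235, 237, 236, 235, 236, 192, 237, 162, 163, 164, 163, 162, 162, 163, 160, 162, 163, 160, 164, 166, 161, 162]
335 [93, 98, 116, 115, 118, 116, 121, 118, 112, 117, 118, 117, 116, 164, 164, 165, 162, 163, 166, 197, 234, 237, 238, 212, 170, 230, 236, 236, 235, 236, 236, 200, 237, 173, 163, 167, 166, 162, 164, 163, 159, 162, 162, 160, 162]
[[316.6 188.7]
 [316.9 183.7]
 [317.2 178.6]] [[305.7 199.6]
 [306.  194.5]
 [306.2 189.3]]
```

Request:
send_rows(rows=[[[0,0,2,0,40],[0,0,4,0,40],[0,0,6,0,40],[0,0,6,0,40]]])

```text
clock: 10.8
eef_pos: [0.5493, -0.1191, 0.0261]
tool_rot: [0.0, 0.707, 0.707, 0.0]
force: [-0.0, -1.9, 0.6]
finger_gap: 0.0493
finger_force: 30.8
```

Request:
send_rows(rows=[[[0,0,1,0,40],[0,0,3,0,40],[0,0,4,0,40],[0,0,4,0,40]]])

```text
clock: 11.2
eef_pos: [0.5496, -0.1195, 0.0224]
tool_rot: [0.001, 0.707, 0.707, 0.0]
force: [0.1, -2.0, 4.0]
finger_gap: 0.0498
finger_force: 31.2
```

Request:
send_rows(rows=[[[0,0,2,0,40],[0,0,4,0,40],[0,0,6,0,40],[0,0,6,0,40]]])

```text
clock: 11.6
eef_pos: [0.5497, -0.1196, 0.0163]
tool_rot: [0.001, 0.707, 0.707, 0.0]
force: [0.7, -3.4, 4.2]
finger_gap: 0.0495
finger_force: 31.8
```

Request:
send_rows(rows=[[[0,0,2,0,40],[0,0,4,0,40],[0,0,6,0,40],[0,0,7,0,40],[0,0,7,0,40]]])

```text
clock: 12.1
eef_pos: [0.5497, -0.119, 0.0094]
tool_rot: [0.0, 0.707, 0.707, 0.0]
force: [0.3, -2.4, 4.4]
finger_gap: 0.0494
finger_force: 33.2
```

```bash
python3 - <<'E'
from h import *
from bench import vision
go(.549,-.119,.12,90)
d=vision.get_image("side")["image"][:,:,::-1].copy();cv2.imwrite("pics/side10.png",d)
b=d.astype(int);bb,g,r=b[...,0],b[...,1],b[...,2];m=b.mean(2)
red=(r>110)&(r-g>50)&(r-bb>50)&(abs(g-bb)<40)
for y in range(152,188):print(y,''.join('R' if red[y,x] else '#' if m[y,x]<70 else '+' if m[y,x]<130 else '-' if m[y,x]<190 else 'w' for x in range(272,318)))
E
```

```text
tool shift mm [  -0.    -0.6 -110.6] spin 0.0008 | yaw now 90.05 pos [ 0.5497 -0.119   0.0094] axis z [ 1.1e-03 -1.0e-04 -1.0e+00] q [ 0.41  0.59 -0.41  1.89  0.34  0.73 -0.19] t 12.1 F [ 0.3 -2.4  4.4] gap 0.0494 33.2
152 ##########++#######################+++++++++++
153 ++#################################+++++++++++
154 ++##################################+++++##+++
155 ++##############+#####################+++++#++
156 ++############++###################+#####++#++
157 ++#############+##################++########++
158 ++################################++########++
159 +##################################+######++++
160 +####################+++###########+######+-++
161 +###################++++++#########+#######+++
162 +###################+++++++########++#####++++
163 +##################++++++++##############+----
164 ++#################++++++++##############+----
165 --##########++######++++++++############+-----
166 ---+######++++######+++++++++###########++----
167 -----------+++#++###+++++++++###########++----
168 -------------+#++##+-------++##########+++++++
169 ----------
[... 254 characters left out ...]
www-w--w-RRRRRRRRRRR+++###R++++++++++
175 ---wwwwwwwwwwww--w---RRRRRRRR+++##+w--++--++++
176 -------wwwwwwwwwwww-w----www-+++##+--------+++
177 wwwwww----wwwwwwwwwwww--w---++++#+-----------+
178 wwwwwwwww----wwwwwwwwwwwwww+++++++------------
179 wwwwwwwwwwww----wwwwwwwwwwwwww--++------------
180 wwwwwwwwwwwwwww-----wwwwwwwwwwwwww++++++------
181 wwwwwwwwwwwwwwwwwww----wwwwwwwwwwwwww++++++++-
182 ww--wwwwwwwwwwwwwwwwww----wwwwwwwwwwwwwww+++++
183 wwwww--wwwwwwwwwwwwwwwww------wwwwwwwwwwwwww++
184 ----wwwwwwwwwwwwwwwwwwwwwwwww----wwwwwwwwwwwww
185 ------wwwwwwwwwwwwwwwwwwwwwwwwww----wwwwwwwwww
186 ---------wwwwwwwwwwwwwwwwwwwwwwwww------wwwwww
187 -------------wwwwwwwwwwwwwwwwwwwwwwww------www
```

```bash
python3 - <<'E'
from h import *
np.set_printoptions(precision=4,suppress=True)
im=cv2.imread("pics/top0.png").astype(float);sat=im[...,2]-im[...,0]  # r-b: wood high, teal low
def edge(v,lo,hi,th):
    for i in range(lo,hi):
        if (v[i]-th)*(v[i+1]-th)<=0: return i+(th-v[i])/(v[i+1]-v[i]+1e-9)
for r in range(200,240,2): print(r,sat[r,198:224:1].astype(int).tolist())
R_=[(edge(sat[r],214,224,60),r) for r in range(206,234)];L_=[(edge(sat[r],198,206,60),r) for r in range(206,234)]
for nm,E,z in(("right",R_,0),("left",L_,.03)):
    E=np.array([e for e in E if e[0]]);w=np.array([ground("top",e,z) for e in E]);
    p=np.polyfit(w[:,0],w[:,1],1);print(nm,len(E),"slope deg",np.degrees(np.arctan(p[0])),"y at x=.495",np.polyval(p,.495),np.std(w[:,1]-np.polyval(p,w[:,0])))
E
```

```text
200 [-12, -11, -13, -11, -8, -6, -5, -7, -7, -7, -10, -10, -8, -5, -7, -8, -8, -9, -9, -9, -8, -12, -13, -12, -14, -10]
202 [-11, -10, -5, 12, 49, 79, 85, 83, 93, 98, 94, 94, 94, 97, 94, 90, 75, 68, 77, 77, 49, 11, -8, -12, -12, -12]
204 [-12, -10, 0, 34, 94, 145, 163, 161, 169, 172, 171, 173, 172, 170, 169, 169, 161, 155, 161, 153, 110, 39, -3, -10, -11, -13]
206 [-9, -9, -5, 21, 74, 128, 149, 158, 162, 161, 163, 163, 161, 159, 158, 159, 158, 156, 156, 143, 99, 33, -3, -12, -14, -14]
208 [-12, -12, -9, 13, 61, 110, 129, 142, 146, 149, 151, 153, 153, 151, 150, 149, 151, 153, 150, 138, 92, 31, -4, -10, -12, -13]
210 [-14, -15, -9, 9, 52, 105, 134, 145, 149, 149, 152, 153, 156, 152, 150, 149, 149, 149, 150, 136, 94, 34, -2, -12, -13, -12]
212 [-12, -12, -12, -1, 34, 91, 135, 149, 149, 147, 152, 153, 153, 151, 149, 148, 147, 149, 148, 140, 103, 40, 1, -9, -12, -13]
214 [-11, -13, -12, -3, 33, 92, 136, 149, 152, 150, 151, 153, 154, 151, 150, 148, 148, 148, 149, 139, 96, 32, -5, -11, -12, -13]
216 [-13, -13, -11, -2, 33, 91, 135, 150, 153, 151, 150, 151, 153, 153, 149, 148, 144, 148, 147,
[... 894 characters left out ...]
, -11, -17, -15, -16]
232 [-14, -14, -13, 1, 40, 85, 87, 76, 109, 138, 151, 152, 151, 141, 110, 56, 27, 51, 102, 119, 83, 20, -9, -16, -16, -15]
234 [-13, -16, -13, -2, 31, 72, 65, 49, 79, 113, 124, 123, 123, 122, 115, 90, 60, 67, 109, 121, 83, 23, -11, -14, -15, -15]
236 [-15, -16, -14, -5, 19, 43, 35, 11, 15, 27, 30, 27, 28, 28, 23, 17, 10, 29, 63, 79, 54, 11, -11, -14, -15, -16]
238 [-14, -14, -14, -14, -13, -14, -13, -13, -12, -14, -11, -11, -13, -14, -15, -17, -14, -12, -10, -8, -10, -13, -15, -16, -14, -14]
right 28 slope deg -8.175405133509647 y at x=.495 0.16117163227851333 0.004333969284368986
left 28 slope deg -1.1138307559889726 y at x=.495 0.2266055202463774 0.0014609029995841859
```

Request:
send_rows(rows=[[[0,0,-10,0,40],[0,0,-30,0,40],[0,0,-60,0,40],[0,0,-90,0,40],[0,0,-110,0,40],[0,0,-110,0,40]]])

```text
clock: 12.75
eef_pos: [0.5506, -0.1186, 0.122]
tool_rot: [0.002, 0.707, 0.708, 0.001]
force: [0.2, 0.6, -1.9]
finger_gap: 0.0494
finger_force: 32.4
```

```bash
python3 - <<'E'
from h import *
go(.49,.193,.12,180)
E
```

```text
tool shift mm [311.7 -60.1   1.7] spin -1.5694 | yaw now 90.08 pos [ 0.5506 -0.1186  0.122 ] axis z [ 4.1e-03 -5.0e-04 -1.0e+00] q [ 0.46  0.45 -0.47  1.79  0.25  0.96 -0.11] t 12.75 F [ 0.2  0.6 -1.9] gap 0.0494 32.4
```

Request:
send_rows(rows=[[[25,-5,0,-0.14,40],[55,-10,0,-0.28,40],[90,-15,0,-0.42,40],[125,-20,0,-0.56,40],[160,-28,0,-0.7,40],[195,-36,0,-0.84,40],[230,-44,0,-0.98,40],[265,-50,0,-1.12,40]]])

```text
clock: 13.55
eef_pos: [0.4971, 0.147, 0.1181]
tool_rot: [-0.001, 0.22, 0.975, -0.001]
force: [1.6, -0.8, -2.3]
finger_gap: 0.0498
finger_force: 32.4
```

```bash
python3 - <<'E'
from h import *
go(.49,.193,.12,180)
im=cv2.imread("pics/top0.png").astype(float);sat=im[...,2]-im[...,0]
def edge(v,lo,hi,th):
    for i in range(lo,hi):
        if (v[i]-th)*(v[i+1]-th)<=0: return i+(th-v[i])/(v[i+1]-v[i]+1e-9)
E=[(edge(sat[r],217,222,60),r) for r in range(205,235)]
w=np.array([ground("top",e,0) for e in E]);p=np.polyfit(w[:,0],w[:,1],1)
print("right",np.degrees(np.arctan(p[0])),np.polyval(p,.495),np.std(w[:,1]-np.polyval(p,w[:,0])))
E=[(edge(sat[r],198,206,60),r) for r in range(212,221)]
w=np.array([ground("top",e,.008) for e in E]);p=np.polyfit(w[:,0],w[:,1],1)
print("left slot",np.degrees(np.arctan(p[0])),np.polyval(p,.495),w[:,0])
# side view: bottom near long edge (z=0,y=+.0345): wood vs teal
im=cv2.imread("pics/side0.png").astype(float);sat=im[...,2]-im[...,0]
E=[]
for c in range(244,276):
    v=sat[:,c]
    for r in range(262,225,-1):
        if v[r]<=60<v[r-1]: E.append((c,r-1+(v[r-1]-60)/(v[r-1]-v[r])));break
w=np.array([ground("side",e,0,(.5,.2)) for e in E]);p=np.polyfit(w[:,0],w[:,1],1)
print("side near edge",np.degrees(np.arctan(p[0])),np.polyval(p,.495),np.std(w[:,1]-np.polyval(p,w[:,0])),w[[0,-1]])
E
```

```text
tool shift mm [26.2 38.5 -1.9] spin -0.4436 | yaw now 154.58 pos [0.4971 0.147  0.1181] axis z [-2.1e-03 -6.0e-04 -1.0e+00] q [ 0.2   0.47 -0.8   1.88  0.4   0.97  0.35] t 13.55 F [ 1.6 -0.8 -2.3] gap 0.0498 32.4
right -1.7860168078433134 0.16030811546594298 0.0004069159032112416
left slot -0.7696212800952931 0.2284430347848764 [0.51139324 0.507086   0.50278562 0.49848592 0.49418745 0.48989057
 0.48560172 0.48131364 0.47702436]
side near edge -1.2225948893548544 0.22884617822514464 0.00043322831294949837 [[0.54049029 0.2280773 ]
 [0.42788158 0.23023172]]
```

Request:
send_rows(rows=[[[9,12,0,-0.14,40],[18,24,0,-0.28,40],[27,36,0,-0.4,40],[29.5,38.6,0,-0.423,40],[29.5,38.6,0,-0.423,40],[29.5,38.6,0,-0.423,40]]])

```text
clock: 14.15
eef_pos: [0.4889, 0.1925, 0.1186]
tool_rot: [-0.0, 0.015, 1.0, -0.0]
force: [0.3, -0.0, -1.5]
finger_gap: 0.0493
finger_force: 32.4
```

```bash
python3 - <<'E'
from h import *
from bench import vision
go(.487,.1945,.12,178.8)
im=[]
for n,x,y,w,h,k in(("top",180,190,50,50,8),("side",220,175,50,60,8)):
    d=vision.get_image(n)["image"][:,:,::-1].copy();cv2.imwrite(f"pics/{n}11.png",d)
    c=cv2.resize(d[y:y+h,x:x+w],None,fx=k,fy=k,interpolation=cv2.INTER_CUBIC);im.append(cv2.copyMakeBorder(c,0,480-c.shape[0],0,0,0))
cv2.imwrite("pics/c11.png",np.hstack(im))
E
```

```text
tool shift mm [ 2.   2.  -1.4] spin -0.0093 | yaw now 178.27 pos [0.4889 0.1925 0.1186] axis z [-8.e-04 -9.e-04 -1.e+00] q [ 0.17  0.51 -0.9   1.85  0.47  1.01  0.62] t 14.15 F [ 0.3 -0.  -1.5] gap 0.0493 32.4
```

View pics/c11.png

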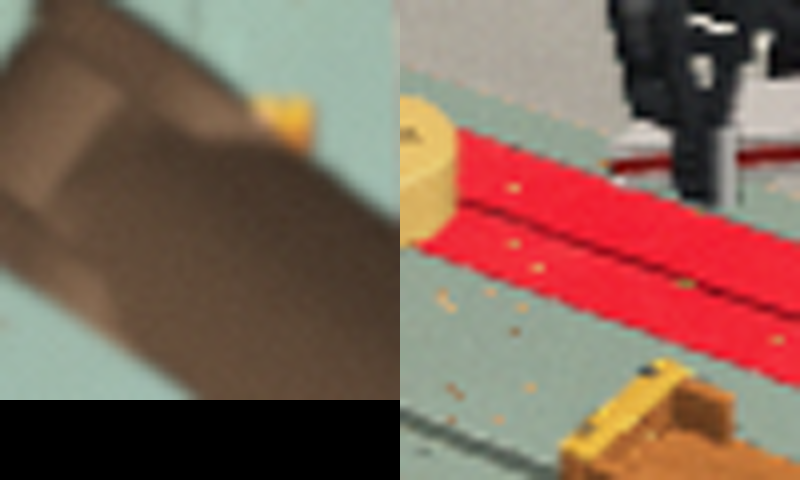

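The side view shows the pile held with its lip end (left, px ≈ (247,196)) low and its catch end (right) raised. The top view is blocked by the arm. I'll measure the tilt and position from the red stripe in the vertical plane of the near face.

```bash
cat > tilt.py <<'E'
import sys
from h import *
def onplane(px,y): return least_squares(lambda p:(proj("side",[p[0],y,p[1]])-px).ravel(),[.49,.15]).x
def tilt(im,yf,r0,r1,c0,c1):
    b=im.astype(int);m=(b[...,2]>80)&(b[...,2]<205)&(b[...,1]<75)&(b[...,0]<75)&(b[...,2]-b[...,1]>50)
    rr,cc=np.where(m[r0:r1,c0:c1]);P=[]
    for c in np.unique(cc): P.append((c+c0,rr[cc==c].mean()+r0,len(rr[cc==c])))
    return np.array(P)
E
python3 - <<'E'
from tilt import *
im=cv2.imread("pics/side11.png");P=tilt(im,0,170,205,240,320)
print(P.round(1).tolist())
E
```

```text
[[240.0, 204.0, 1.0], [241.0, 204.0, 1.0], [246.0, 195.0, 1.0], [247.0, 195.5, 2.0], [248.0, 195.5, 2.0], [249.0, 195.5, 2.0], [250.0, 195.0, 1.0], [251.0, 197.0, 2.0], [252.0, 195.0, 1.0], [253.0, 194.5, 2.0], [254.0, 200.0, 1.0], [260.0, 202.0, 1.0], [262.0, 194.5, 2.0], [263.0, 197.3, 3.0], [264.0, 194.5, 2.0], [265.0, 194.0, 1.0], [266.0, 197.0, 3.0], [267.0, 193.5, 2.0], [268.0, 193.5, 2.0], [269.0, 193.5, 2.0], [270.0, 193.5, 2.0], [271.0, 193.5, 2.0], [272.0, 193.5, 2.0], [273.0, 193.0, 1.0], [274.0, 192.0, 1.0], [275.0, 191.0, 1.0], [276.0, 190.5, 2.0], [277.0, 190.0, 1.0], [278.0, 189.0, 1.0], [279.0, 188.0, 1.0], [280.0, 187.0, 1.0], [281.0, 186.5, 2.0]]
```

```bash
python3 - <<'E'
from tilt import *
yf=.1925+.025
A=onplane([246.2,195.5],yf);B=onplane([273.3,193.1],yf)
print(A,B,np.linalg.norm(B-A),np.degrees(np.arctan2(B[1]-A[1],A[0]-B[0])),(A+B)/2,"pred pivot",.4889,.1186+.057)
E
```

```text
[0.53322975 0.15924395] [0.4416116  0.19752199] 0.09929297563363516 22.675160324867395 [0.48742068 0.17838297] pred pivot 0.4889 0.1756
```

Request:
send_rows(rows=[[[0,0,20,-0.005,40],[0,0,45,-0.005,40],[0,0,70,-0.005,40],[0,0,90,-0.005,40],[0,0,104,-0.005,40],[0,0,104,-0.005,40],[0,0,104,-0.005,40]]])

```text
clock: 14.95
eef_pos: [0.4894, 0.1936, 0.0155]
tool_rot: [0.0, 0.011, 1.0, 0.0]
force: [0.1, 0.3, -0.9]
finger_gap: 0.0497
finger_force: 32.4
```

```bash
python3 - <<'E'
from tilt import *
from bench import vision
go(.4887,.1945,.0,178.8)
d=vision.get_image("side")["image"][:,:,::-1].copy();cv2.imwrite("pics/side12.png",d)
P=tilt(d,0,205,245,235,290);print(P.round(1).tolist())
E
```

```text
tool shift mm [ 0.7  0.8 15.5] spin -0.0014 | yaw now 178.72 pos [0.4894 0.1936 0.0155] axis z [ 2.e-04  1.e-04 -1.e+00] q [ 0.09  0.64 -0.79  1.95  0.62  0.81  0.49] t 14.95 F [ 0.1  0.3 -0.9] gap 0.0497 32.4
[[237.0, 211.0, 1.0], [240.0, 212.0, 1.0], [241.0, 205.0, 1.0], [242.0, 209.0, 2.0], [243.0, 205.0, 1.0], [244.0, 205.5, 2.0], [245.0, 210.0, 2.0], [246.0, 206.0, 1.0], [247.0, 212.5, 4.0], [248.0, 221.0, 3.0], [249.0, 224.5, 2.0], [250.0, 224.5, 2.0], [251.0, 224.5, 2.0], [252.0, 224.5, 2.0], [253.0, 224.5, 2.0], [254.0, 225.0, 1.0], [257.0, 210.5, 2.0], [258.0, 210.0, 3.0], [259.0, 211.0, 4.0], [261.0, 209.0, 1.0], [262.0, 224.0, 1.0], [263.0, 224.0, 1.0], [264.0, 218.5, 2.0], [265.0, 233.0, 2.0], [266.0, 224.0, 1.0], [267.0, 233.5, 2.0], [268.0, 224.0, 1.0], [269.0, 224.0, 1.0], [270.0, 224.0, 1.0], [271.0, 223.5, 2.0], [272.0, 223.5, 2.0], [273.0, 212.5, 4.0], [274.0, 214.5, 2.0], [275.0, 221.0, 1.0], [277.0, 220.0, 1.0], [278.0, 222.5, 2.0], [279.0, 218.0, 1.0], [280.0, 217.0, 1.0], [282.0, 219.0, 1.0], [283.0, 214.5, 2.0], [284.0, 220.0, 1.0], [285.0, 220.0, 1.0], [286.0, 215.5, 2.0], [287.0, 225.0, 2.0], [288.0, 221.0, 1.0], [289.0, 221.0, 1.0]]
```

Request:
send_rows(rows=[[[0.5,0.8,4,-0.001,40],[0.5,0.8,8,-0.001,40],[0.5,0.8,11,-0.001,40],[0.5,0.8,13,-0.001,40],[0.5,0.8,15,-0.001,40],[0.5,0.8,15,-0.001,40]]])

```text
clock: 15.6
eef_pos: [0.4885, 0.1943, -0.0002]
tool_rot: [-0.0, 0.01, 1.0, -0.0]
force: [0.4, 0.1, -0.0]
finger_gap: 0.0495
finger_force: 32.4
```

```bash
python3 - <<'E'
from tilt import *
yf=.1936+.025
A=onplane([248.2,224.7],yf);B=onplane([275.2,223.4],yf)
print(A,B,np.linalg.norm(B-A),np.degrees(np.arctan2(B[1]-A[1],A[0]-B[0])),(A+B)/2,"pred pivot",.4894,.0155+.057)
go(.4887,.1945,-.02,178.8)
E
```

```text
[0.52921222 0.05669613] [0.4345279  0.09766507] 0.10316770258037129 23.397645764706635 [0.48187006 0.0771806 ] pred pivot 0.4894 0.07250000000000001
tool shift mm [-0.2  0.2 19.8] spin 0.0001 | yaw now 178.81 pos [ 4.885e-01  1.943e-01 -2.000e-04] axis z [-3.e-04 -2.e-04 -1.e+00] q [ 0.07  0.66 -0.77  1.96  0.65  0.79  0.47] t 15.6 F [ 0.4  0.1 -0. ] gap 0.0495 32.4
```

Request:
send_rows(rows=[[[0,0,2,0,40],[0,0,4,0,40],[0,0,6,0,40],[0,0,8,0,40],[0,0,8,0,40]]])

```text
clock: 16.1
eef_pos: [0.4886, 0.1948, -0.0081]
tool_rot: [0.0, 0.01, 1.0, 0.0]
force: [0.5, 2.0, -2.6]
finger_gap: 0.0496
finger_force: 32.2
```

Request:
send_rows(rows=[[[0,0,1,0,40],[0,0,3,0,40],[0,0,4,0,40],[0,0,4,0,40],[0,0,4,0,40]]])

```text
clock: 16.6
eef_pos: [0.4887, 0.1947, -0.0119]
tool_rot: [0.0, 0.01, 1.0, 0.0]
force: [0.7, 5.7, -3.0]
finger_gap: 0.0497
finger_force: 32.3
```

Request:
send_rows(rows=[[[0,0.8,0,0,40],[0,1.2,0,0,40],[0,1.2,0,0,40]]])

```text
clock: 16.9
eef_pos: [0.4886, 0.1948, -0.0121]
tool_rot: [-0.0, 0.011, 1.0, -0.001]
force: [0.2, -0.5, -2.2]
finger_gap: 0.0497
finger_force: 32.4
```

Request:
send_rows(rows=[[[0,0,2,0,40],[0,0,4,0,40],[0,0,5,0,40],[0,0,5,0,40]]])

```text
clock: 17.3
eef_pos: [0.4884, 0.1953, -0.0172]
tool_rot: [-0.0, 0.01, 1.0, -0.0]
force: [0.1, -0.5, -1.7]
finger_gap: 0.0494
finger_force: 32.4
```

Request:
send_rows(rows=[[[0,0,1,0,40],[0,0,2,0,40],[0,0,3,0,40],[0,0,3,0,40]]])

```text
clock: 17.7
eef_pos: [0.4886, 0.1955, -0.02]
tool_rot: [-0.0, 0.01, 1.0, -0.0]
force: [0.2, 0.3, -2.8]
finger_gap: 0.0499
finger_force: 32.4
```

Request:
send_rows(rows=[[[0,0,1,0,40],[0,0,2,0,40],[0,0,2,0,40]]])

```text
clock: 18.0
eef_pos: [0.4886, 0.1955, -0.022]
tool_rot: [-0.0, 0.01, 1.0, -0.0]
force: [0.0, -0.4, -0.9]
finger_gap: 0.0497
finger_force: 32.4
```

Request:
send_rows(rows=[[[0,0,1,0,40],[0,0,2,0,40],[0,0,2,0,40]]])

```text
clock: 18.3
eef_pos: [0.4885, 0.1956, -0.0236]
tool_rot: [0.0, 0.01, 1.0, -0.0]
force: [-2.3, -1.0, 5.5]
finger_gap: 0.0491
finger_force: 33.2
```

Request:
send_rows(rows=[[[0,0,-2.5,0,40],[-2,0,-2.5,0,40],[-4,0,-2.5,0,40],[-6,0,-2.5,0,40],[-6,0,-2.5,0,40]]])

```text
clock: 18.8
eef_pos: [0.495, 0.1953, -0.0216]
tool_rot: [-0.0, 0.011, 1.0, 0.0]
force: [0.1, 0.2, -1.3]
finger_gap: 0.0496
finger_force: 32.4
```

Request:
send_rows(rows=[[[-1,0,0,0,40],[-2,0,0,0,40],[-3,0,0,0,40],[-3,0,0,0,40]]])

```text
clock: 19.2
eef_pos: [0.4978, 0.1953, -0.0214]
tool_rot: [0.0, 0.011, 1.0, -0.0]
force: [0.0, 0.3, -1.9]
finger_gap: 0.0494
finger_force: 32.4
```

Request:
send_rows(rows=[[[-1,0,0,0,40],[-2,0,0,0,40],[-2,0,0,0,40]]])

```text
clock: 19.5
eef_pos: [0.4981, 0.1953, -0.0218]
tool_rot: [-0.001, 0.01, 1.0, -0.0]
force: [-4.9, 0.9, -2.8]
finger_gap: 0.0494
finger_force: 32.3
```

Request:
send_rows(rows=[[[-1,0,0,0,40],[-2,0,0,0,40],[-2,0,0,0,40]]])

```text
clock: 19.8
eef_pos: [0.4981, 0.1953, -0.022]
tool_rot: [-0.002, 0.01, 1.0, -0.001]
force: [-11.5, 0.5, 2.2]
finger_gap: 0.0493
finger_force: 33.0
```

The lip end has touched the case's end wall: Fx built up at a travel of 9.5 mm, close to the 10 mm predicted. I'll relieve the push, then lower it so the pile turns down on its lip-end corner toward the catch.

Request:
send_rows(rows=[[[2.5,0,0,0,40],[3,0,1,0,40],[3,0,2,0,40],[3,0,3,0,40],[3,0,4,0,40],[3,0,4,0,40]]])

```text
clock: 20.4
eef_pos: [0.4977, 0.1954, -0.0252]
tool_rot: [-0.0, 0.01, 1.0, -0.0]
force: [-8.3, -0.7, 7.5]
finger_gap: 0.0493
finger_force: 33.4
```

Request:
send_rows(rows=[[[1.2,0,0,0,40],[1.2,0,1,0,40],[1.2,0,1,0,40]]])

```text
clock: 20.7
eef_pos: [0.4976, 0.1955, -0.026]
tool_rot: [0.0, 0.01, 1.0, -0.0]
force: [-6.0, -1.1, 6.1]
finger_gap: 0.0491
finger_force: 33.3
```

```bash
python3 - <<'E'
from tilt import *
from bench import vision
go(.4977,.1954,-.02,178.8)
d=vision.get_image("side")["image"][:,:,::-1].copy();cv2.imwrite("pics/side13.png",d)
b=d.astype(int);bb,g,r=b[...,0],b[...,1],b[...,2];m=b.mean(2)
for y in range(215,258):print(y,''.join('R' if (80<r[y,x]<205 and g[y,x]<65 and bb[y,x]<75) else '#' if m[y,x]<60 else 'o' if r[y,x]-bb[y,x]>60 else 'w' if m[y,x]>185 else '-' for x in range(236,296)))
E
```

```text
tool shift mm [-0.1 -0.1 -6. ] spin 0.0001 | yaw now 178.81 pos [ 0.4976  0.1955 -0.026 ] axis z [ 5.e-04 -1.e-04 -1.e+00] q [ 0.05  0.7  -0.74  1.96  0.69  0.75  0.44] t 20.7 F [-6.  -1.1  6.1] gap 0.0491 33.3
215 ------------Ro----####################Rooooooooooooooooooooo
216 ------------------####################RRoooooooooooooooooooo
217 ----------#-------#################RoooRRRoooooooooooooooooo
218 ---------##-------#################RooooooRRRooooooooooooooo
219 ---------##---####---#####RRR######RoooooooooRRRoooooooooooo
220 ---------###-####--#----###--#####RoooooooooooooRRRooooooooo
221 ---------#########-#############--RooooooooooooooooRRRoooooo
222 ----------######################--ooooooooooooooooooooRRRooo
223 o---------######################--RoooooooooooooooooooooRRRR
224 ----------########---####-----------oRoooooooooooooooooooooR
225 ----------########----##-wwwwwwwwwwwww-oowoooooooooooooooooo
226 --------ooo#######----#--wwwwwwwwwwwwwwwwwwooooooooooooooooo
227 -------oooo########--##--wwwwwwwwwwwwwwwwwwo-oooooooooooooo-
228 -------oooo############--wwwwwwwww---www
[... 1205 characters left out ...]
---------------ooooooooRoRooo#######----oo--------
248 ----------------------------oooooooRooo-######---oo---------
249 ------------------------------oooooRooooo--###--oo----------
250 ---------------------------------ooooooooooo-#--oo----------
251 -----------------------------------oooooooooooooo-----------
252 -------------------------------------oooooooooo-------------
253 ----------------------------------------oooooo--------------
254 ------------------------------------------ooo---------------
255 ------------------------------------------------------------
256 ------------------------------------------------------------
257 ------------------------------------------------------------
```

Request:
send_rows(rows=[[[0,0,0,0,54],[0,0,0,0,60],[0,0,0,0,64],[0,0,0,0,64],[0,0,0,0,64]]])

```text
clock: 21.25
eef_pos: [0.4976, 0.1954, -0.0264]
tool_rot: [0.0, 0.011, 1.0, 0.0]
force: [1.2, -0.1, 0.3]
finger_gap: 0.0638
finger_force: 0.0
```

```bash
cat > asc.py <<'E'
import sys
from tilt import *
from bench import vision
go(.4663,.1955,.05,178.8)
d=vision.get_image("side")["image"][:,:,::-1].copy();cv2.imwrite(f"pics/side{sys.argv[1]}.png",d)
b=d.astype(int);bb,g,r=b[...,0],b[...,1],b[...,2];m=b.mean(2)
for y in range(222,250):print(y,''.join('R' if (80<r[y,x]<205 and g[y,x]<65 and bb[y,x]<75) else '#' if m[y,x]<60 else 'o' if r[y,x]-bb[y,x]>60 else 'w' if m[y,x]>185 else '-' for x in range(236,296)))
E
python3 asc.py 14
```

```text
tool shift mm [ 31.3  -0.5 -76.4] spin -0.0001 | yaw now 178.8 pos [ 0.4976  0.1954 -0.0264] axis z [ 2.e-04  0.e+00 -1.e+00] q [ 0.05  0.7  -0.74  1.96  0.69  0.75  0.44] t 21.25 F [ 1.2 -0.1  0.3] gap 0.0638 0.0
222 ---------################----#####-oooooooooooooooooooRRRooo
223 o--------################----#####-oooooooooooooooooooooRRRR
224 ---------#########--####-----#####---RoooooooooooooooooooooR
225 ---------########--w-###-www-----------ooooooooooooooooooooo
226 ---------o#######--w-##-wwwwwwwwwwwwwwww-ooooooooooooooooooo
227 -------ooo#######---##-wwwwwwwwwwwwwwwwwwwww-oooooooooooooo-
228 --------oo###-#####-##-wwwwwwwwwwwwwwwwwwww-----oooooooooo--
229 -----ooooo############-wwwwwwwwwwwwwwwwwwwoo-----w-Rooooo---
230 ----oooooo###########--wwwwwwwwwww---wwwwoo-w--------ooR----
231 ----oooooo-##########--wwwwwwwwwwwwwwwwwoRwww---------------
232 ----oooooo--########---wwwwwwwwwwwwwwwwoRwwww-oo------------
233 ----ooooooooo--####----wwwwwwwwwwwwwwwoowwww-oooo-----------
234 ----ooooooooooo####--------wwwwwwwwwwoRwwww-ooooo-----------
235 -----oooooooooo#####---oo---------wwo
[... 233 characters left out ...]
oooooR####--oooooooo------w-------w---------------
240 ---------oooooooo##---oooooooooooooo------------------------
241 ----------ooooooooo---oooooooooooooooo-###------------o-----
242 -------------oooooooooooooooooooooooooo#####----------oo----
243 ---------------oooooooooooooooooooooooo-######--------oo----
244 ------------------ooooooooooooooooooooo########------oo-----
245 --------------------ooooooooooRRooooooo#######------oo------
246 -----------------------ooooooRoRRooRooo#######-----oo-------
247 -------------------------oooooooRooRooo#######----oo--------
248 ---------------------------ooooooooRooo-######---oo---------
249 ------------------------------oooooRooooo--###--oo----------
```

Request:
send_rows(rows=[[[0,0,-8,0,64],[0,0,-25,0,64],[0,0,-45,0,64],[0,0,-66,0,64],[10,0,-70,0,0],[22,0,-70,0,0],[32,0,-70,0,0],[32,0,-70,0,0]]])

```text
clock: 22.1
eef_pos: [0.4629, 0.1956, 0.0429]
tool_rot: [-0.001, 0.009, 1.0, -0.001]
force: [-0.3, -0.3, -0.0]
finger_gap: 0.0057
finger_force: 0.0
```

Request:
send_rows(rows=[[[0,0,2,0,0],[0,0,6,0,0],[0,0,10,0,0],[0,0,14,0,0],[0,0,16,0,0],[0,0,16,0,0]]], grip_force=40)

```text
clock: 22.7
eef_pos: [0.4652, 0.1959, 0.0271]
tool_rot: [-0.0, 0.01, 1.0, -0.0]
force: [0.6, -0.2, 0.2]
finger_gap: 0.0002
finger_force: 0.0
```

```bash
python3 asc.py 15
```

```text
tool shift mm [ -1.1  -0.4 -22.9] spin 0.0001 | yaw now 178.81 pos [0.4652 0.1959 0.0271] axis z [-7.e-04 -2.e-04 -1.e+00] q [ 0.09  0.6  -0.82  1.99  0.6   0.81  0.47] t 22.7 F [ 0.6 -0.2  0.2] gap 0.0002 0.0
222 -------------oooooooo---------####-----oooooooooooooooRRRooo
223 o-----------oooooooooooo------####-----oooooooooooooooooRRRR
224 -----------ooooooo---ooooo----####-----ooooooooooooooooooooR
225 ----------oooooowwwwwwwwwwwww--###-----ooooooooooooooooooooo
226 --------ooooooowwwwwwwwwwwwwwww------www-ooooooooooooooooooo
227 -------ooooooo--wwwwwwwwwwwwwwwwww--wwwwwww--oooooooooooooo-
228 --------ooooow---wwwwwwwwwwwwwwwwwwwwwwwwww-----Rooooooooo--
229 -----oooooowwwwwwwwwwwwwwwwwwwwwwwwwwwwwwwoo-----w-Rooooo---
230 ----oooooowwwwwwwwwwwwwwwwwwwwwwww---wwwwoR-w--------ooo----
231 ----ooooowwwwwwwwwwwwwwwwwwwwwwwwww-wwwwoRwww---------------
232 ----oooooo-wwwwwwwwwwwwwwwwwwwwwwwwwwwwoRwwww-oo------------
233 ----ooooooooo------wwwwwwwwwwwwwwwwwwwoRwwww-oooo-----------
234 ----oooooooooooo------------wwwwwwwwwoRwwww-ooooo-----------
235 -----ooooooooooRRRRRRRRoo---------wwoRwww
[... 229 characters left out ...]
oooooooooooooooooooo------w-----------------------
240 --------oooooooooooooooooooooooooooo------------------------
241 -----------ooooooooooooooooooooooooooo-###------------o-----
242 -------------oooooooooooooooRoooooooooo-####----------oo----
243 ---------------oooooooooooooooooooooooo########-------oo----
244 ------------------ooooooooooRoRoRoooooo########------oo-----
245 ---------------------oooooooRRRRooooooo########-----oo------
246 -----------------------oooooooRRRooRooo########----oo-------
247 --------------------------oooooRRooRooo#######----oo--------
248 ---------------------------ooooooooRoooo######---oo---------
249 ------------------------------oooooRooooo--###--oo----------
```

Request:
send_rows(rows=[[[0,0,2,0,0],[0,0,4,0,0],[0,0,6,0,0],[0,0,8,0,0],[0,0,10,0,0],[0,0,12,0,0],[0,0,12,0,0]]])

```text
clock: 23.45
eef_pos: [0.4653, 0.1959, 0.0153]
tool_rot: [-0.0, 0.01, 1.0, -0.0]
force: [-0.1, -0.3, -0.3]
finger_gap: 0.0002
finger_force: 0.0
```

Request:
send_rows(rows=[[[0,0,2,0,0],[0,0,4,0,0],[0,0,6,0,0],[0,0,6,0,0]]])

```text
clock: 23.85
eef_pos: [0.4652, 0.1962, 0.0095]
tool_rot: [-0.0, 0.01, 1.0, 0.0]
force: [-0.4, -1.0, 1.0]
finger_gap: 0.0001
finger_force: 0.7
```

Contact is just starting, so I keep pressing in small steps.

Request:
send_rows(rows=[[[0,0,2,0,0],[0,0,4,0,0],[0,0,4,0,0]]])

```text
clock: 24.15
eef_pos: [0.4654, 0.1958, 0.0053]
tool_rot: [-0.0, 0.01, 1.0, -0.0]
force: [-0.2, -0.5, -1.0]
finger_gap: 0.0001
finger_force: 0.0
```

Request:
send_rows(rows=[[[0,0,2,0,0],[0,0,4,0,0],[0,0,4,0,0]]])

```text
clock: 24.45
eef_pos: [0.4653, 0.1958, 0.0012]
tool_rot: [-0.0, 0.01, 1.0, -0.0]
force: [0.2, -0.8, -0.1]
finger_gap: -0.0002
finger_force: 0.0
```

```bash
python3 asc.py 16
```

```text
tool shift mm [ -0.9  -0.3 -48.8] spin -0.0 | yaw now 178.8 pos [0.4653 0.1958 0.0012] axis z [-3.e-04 -3.e-04 -1.e+00] q [ 0.06  0.63 -0.78  2.01  0.65  0.76  0.43] t 24.45 F [ 0.2 -0.8 -0.1] gap -0.0002 0.0
222 -------------oooooooo---#############-ooooooooooooooooRRRooo
223 o-----------oooooooooooo-############--oooooooooooooooooRRRR
224 -----------ooooooow-oooooo-#########---ooooooooooooooooooooR
225 ----------oooooowwwwwww-o-----####-----ooooooooooooooooooooo
226 --------ooooooowwwwwwwwwwwww--####-------oRooooooooooooooooo
227 -------ooooooowwwwwwwwwwwwwwww#####---------ooooooooooooooo-
228 --------ooooow---wwwwwwwwwwwww#####-------------Rooooooooo--
229 -----oooooowwwwwwwwwwwwwwwwwww####----ww---------w-Rooooo---
230 ----oooooowwwwwwwwwwwwwwwwwwww####----wwwwww---------ooR----
231 ----ooooowwwwwwwwwwwwwwwwwwwww-###----wwwwww----------------
232 ----oooooowwwwwwwwwwwwwwwwwwww-###----wwwww--w-o------------
233 ----ooooooooo-wwwwwwwwwwwwwwwwww------wwwwo-w-ooo-----------
234 ----ooooooooooo--wwwwwwwwwwwwwwwwww---wwww-w-oooo-----------
235 -----ooRoooooooR-----wwwwwwwwwwwwwwwwwwww-
[... 228 characters left out ...]
oooooo---wwwwww-oRRRRo---woo------w---------------
240 --------ooooooooooo--wwwwwwoooRRRRooo-----------------------
241 -----------oooooooooo---wwwooooooRRoww-###------------o-----
242 -------------oooooooooo----oRoooooowwoo-####----------oo----
243 ---------------ooooooooooo-oooooooooooo-#######-------oo----
244 ------------------ooooooooooRoooooooooo########------oo-----
245 ---------------------oooooooRRRRRRooooo########-----oo------
246 -----------------------ooooooRRRRoooooo########----oo-------
247 -------------------------ooooooRRooRooo########---oo--------
248 ---------------------------ooooooooRooo-#######--oo---------
249 ------------------------------oooooRooooo--###--oo----------
```

Request:
send_rows(rows=[[[0,0,2,0,0],[0,0,4,0,0],[0,0,4,0,0]]])

```text
clock: 24.8
eef_pos: [0.4655, 0.1961, -0.0026]
tool_rot: [-0.0, 0.01, 1.0, 0.0]
force: [0.5, -1.0, 0.2]
finger_gap: 0.0004
finger_force: 0.0
```

Request:
send_rows(rows=[[[0,0,2,0,0],[0,0,4,0,0],[0,0,4,0,0]]])

```text
clock: 25.1
eef_pos: [0.4653, 0.196, -0.0067]
tool_rot: [-0.0, 0.01, 1.0, -0.0]
force: [-0.2, -0.4, -0.3]
finger_gap: 0.0001
finger_force: 0.0
```

Request:
send_rows(rows=[[[0,0,1,0,0],[0,0,2,0,0],[0,0,3,0,0],[0,0,3,0,0]]])

```text
clock: 25.5
eef_pos: [0.4654, 0.1959, -0.0096]
tool_rot: [-0.0, 0.01, 1.0, -0.0]
force: [-0.2, 0.6, 0.1]
finger_gap: -0.0
finger_force: 0.0
```

```bash
python3 asc.py 17 | sed -n '1p;4,24p'
```

```text
tool shift mm [ -0.9  -0.4 -59.6] spin 0.0 | yaw now 178.8 pos [ 0.4654  0.1959 -0.0096] axis z [-2.e-04 -2.e-04 -1.e+00] q [ 0.05  0.65 -0.77  2.02  0.67  0.74  0.42] t 25.5 F [-0.2  0.6  0.1] gap -0.0 0.0
224 -----------oooooowwoooo################RoooooooooooooooooooR
225 ----------oooooowwwwwwo##############--ooooooooooooooooooooo
226 --------ooooooowwwwwwwww-############-----oooooooooooooooooo
227 -------ooooooowwwwwwwwwwww--########---------oooooooooooooo-
228 --------oooooww--wwwwwwwwwwww-#####-------------Rooooooooo--
229 -----oooooowwww--wwwwwwwwwwwww####---------------w-Rooooo---
230 ----oooooowwwwwwwwwwwwwwwwwwww####-----ooo-----------ooo----
231 ----ooooowwwwwwwwwwwwwwwwwwwww-###-----ooooo----------------
232 ----oooooowwwwwwwwwwwwwwwwwwww####----wwooo-w-oo------------
233 ----ooooooooowwwwwwwwwwwwwwwww####----wwww-w-oooo-----------
234 ----oooooooooowwwwwwwwwwwwwwww-###----wwwww-oooo------------
235 -----oooooooooo--wwwwwwwwwwwwww-##----wwww-ooooo--##--------
236 -----ooRRRRooooo---wwwwwwwwwwwwww-----www-ooooo---##--------
237 -----ooRRRRRooooRRo---wwwwwwwwwwwww---www-oooo----#---------
238 -----ooooRRoRoo--oRRo---wwwwwwwwwwwwww----ooo---------------
239 ------oooooooooo----oRRo---wwwwwwwwww-----------------------
240 --------ooooooooooo---oRRooooowwwwww------------------------
241 -----------oooooooooo----oRooooo-wwwww-###-------------o----
242 --------------ooooooooo----Rooooooowwoo-####----------oo----
243 ---------------ooooooooooo-oooooooooooo########-------oo----
244 ------------------ooooooooooRoooooooooo########------oo-----
```

Request:
send_rows(rows=[[[0,0,1,0,0],[0,0,2,0,0],[0,0,3,0,0],[0,0,3,0,0]]])

```text
clock: 25.95
eef_pos: [0.4655, 0.196, -0.0121]
tool_rot: [0.0, 0.01, 1.0, -0.0]
force: [-1.6, -1.0, 6.6]
finger_gap: 0.0
finger_force: 3.5
```

Request:
send_rows(rows=[[[0,0,1,0,0],[0,0,2,0,0],[0,0,2,0,0]]])

```text
clock: 26.25
eef_pos: [0.4656, 0.196, -0.0123]
tool_rot: [0.001, 0.01, 1.0, -0.001]
force: [-7.7, -6.2, 36.5]
finger_gap: -0.0002
finger_force: 18.4
```

Request:
send_rows(rows=[[[0,0,-3,0,0],[0,0,-20,0,0],[0,0,-50,0,0],[-20,60,-90,0,0],[-20,100,-130,0,0],[-20,100,-130,0,0]]])

```text
clock: 26.85
eef_pos: [0.488, 0.2992, 0.1184]
tool_rot: [0.001, 0.01, 1.0, 0.002]
force: [0.0, 0.6, -0.6]
finger_gap: -0.0001
finger_force: 0.0
```

```bash
python3 asc.py 18; python3 - <<'E'
from h import *
d=cv2.imread("pics/side18.png");cv2.imwrite("pics/c18.png",cv2.resize(d[212:262,226:300],None,fx=10,fy=10,interpolation=cv2.INTER_CUBIC))
E
```

```text
tool shift mm [  19.8 -104.4   68. ] spin 0.0011 | yaw now 178.86 pos [0.488  0.2992 0.1184] axis z [ 0.002   0.0035 -1.    ] q [-0.05  0.58 -0.87  1.75  0.5   1.05  0.46] t 26.85 F [ 0.   0.6 -0.6] gap -0.0001 0.0
222 -------------oooooooo---------ooooooooooooooooooooooooRRRooo
223 o-----------oooooooooooo----------RoooooooooooooooooooooRRRR
224 -----------oooooowwooooooo----------oRoooooooooooooooooooooR
225 ----------oooooowwwwwwoooo-------------oRooooooooooooooooooo
226 --------ooooooowwwwwwwwwoo----------------oooooooooooooooooo
227 -------ooooooowwwwwwwwwwwww------------------oooooooooooooo-
228 --------oooooww--wwwwwwwwwwww-------------------oooooooooo--
229 -----oooooowwww-wwwwwwwwwwwwwwww-----------------w-Rooooo---
230 ----oooooowwwwwwwwwwwwwwwwwwwwwwwww---oooo-----------ooo----
231 ----ooooowwwwwwwwwwwwwwwwwwwwwwwwwwww--ooooo----------------
232 ----oooooowwwwwwwwwwwwwwwwwwwwwwwwwwwwwwooo-wooo------------
233 ----ooooooooowwwwwwwwwwwwwwwwwwwwwwwwwwwww-w-oooo-----------
234 ----ooooRooooowwwwwwwwwwwwwwwwwwwwwwwwwwwww-oooo------------
235 -----ooooRooooo-wwwwwwwwwwwwwwwwwwww
[... 234 characters left out ...]
ooRooo----oRRo---wwwwwwwwww-----------------------
240 ---------oooooooooo---oRRo-ooowwwwww------------------------
241 -----------oooooooooo----oRoooooowwwww-###------------o-----
242 -------------oooooooooo----Rooooooowwoo#####----------oo----
243 ---------------ooooooooooo-oooooooooooo-#######-------oo----
244 ------------------ooooooooooRoooooooooo########------oo-----
245 --------------------ooooooooRRRRooooooo#######------oo------
246 -----------------------ooooooRRRRRooooo########----oo-------
247 --------------------------oooooRRRoRooo########---oo--------
248 ----------------------------oooooooRooo-######---oo---------
249 ------------------------------oooooRooooo--###--oo----------
```

View pics/c18.png

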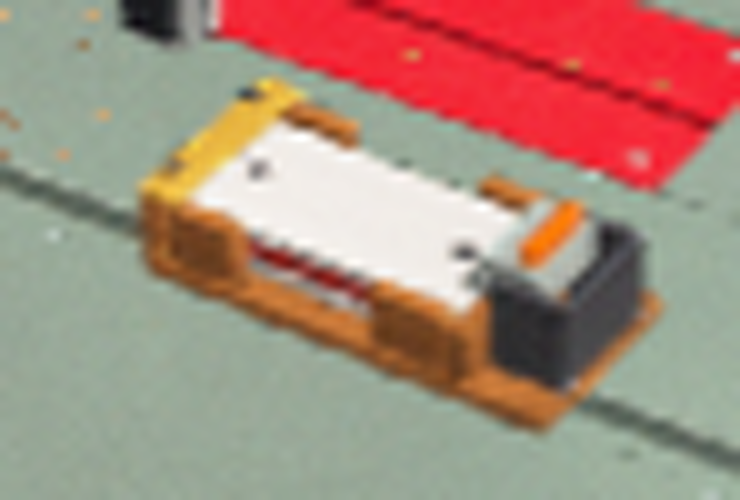

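The pile lies flat under the brass lip, in order, and the catch nose overlaps its right end at about (490,250) in the crop. I'll compare the orange tab's position with the first picture to confirm the catch is fully out.

```bash
python3 - <<'E'
from h import *
for k in(0,13,15,17,18):
    b=cv2.imread(f"pics/side{k}.png").astype(float)[228:242,274:290]
    w=np.clip(b[...,2]-b[...,0]-130,0,None)*(b[...,1]>80)*(b[...,2]>200)
    yy,xx=np.mgrid[228:242,274:290];print(k,(xx*w).sum()/w.sum(),(yy*w).sum()/w.sum(),w.sum())
print("tab px per catch mm:",proj("side",[[.4283,.1943,.049],[.4193,.1943,.049]]))
a=cv2.imread("pics/side0.png").astype(int)[228:250,268:290];c=cv2.imread("pics/side18.png").astype(int)[228:250,268:290]
print(abs(a-c).max(2)[:,8:].mean(0).astype(int))
E
```

```text
0 280.7870280735721 234.80929332042595 1033.0
13 280.80104712041884 234.7539267015707 1146.0
15 280.95260223048325 234.79460966542752 1076.0
17 280.7963125548727 234.6812993854258 1139.0
18 280.7818821459982 234.71943711521547 1137.0
tab px per catch mm: [[281.1853385  233.18078252]
 [283.82089503 234.14900732]]
[28 15  7  8  8  8  9  8  9  8  8  9  7  8]
```

The tab is back at its starting pixel (280.78 against 280.79), so the catch is fully out. The pile is flat and the arm is clear.

```bash
python3 -c "
from bench import workorder
print(workorder.sign_off())"
```

```text
the job is handed in; nothing more can be done
None
```

The job is handed in: the three plates lie flat in the case in their original order, one end under the brass lip and the catch out over the other (confirmed in the side view, 26.9 s on the clock); I did not touch the tins, tape measure, mug or blue look-alike.

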